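# Change the filter cartridges

### The arm

A 6-joint arm with a two-finger parallel gripper is mounted at the origin on the work surface. World frame = base frame: x ahead of the robot, y to its left, z up, the work surface at z = 0. Lengths are in m, angles in rad, forces in N, time in s.
With the tool pointing down it reaches from about 0.35 to 0.775 m from the base axis. Payload 5.5 kg.
Tool frame: the origin (TCP) lies on the mounting face of the last link; the fingertips stand 173 mm ahead of it and the grasp point (between the pads) lies 155 mm ahead of it; z points along the fingers, y is the direction in which the jaws open and shut (so a half turn about z gives the same grasp; the last joint's range is limited). The gripper opens to 85 mm and grips with 20 to 120 N. Pads are 22 mm wide; open, the fingers measure 114 mm over their backs; the gripper's body (76 mm by 85 mm) begins 54 mm behind the grasp point. The pads swing forward as they close: fully open they stand 13 mm farther back than shut.
Start: joints at [0.966, 0.313, 0.046, 1.304, 0, 1.431], TCP at [0.258, 0.514, 0.405] pointing down, gripper open.
Joint ranges: [-2.76, 2.76], [-0.86, 1.69], [-1.03, 1.26], [-2.2, 2.34], [-1.47, 1.5], [-3.14, 3.14]. Speed limits (rad/s): [2.57, 2.57, 3.14, 3.14, 3.14, 3.14].

### API

Orientations are given as a unit quaternion [w, x, y, z].
In Python, from workcell import * gives the robot as it stands. The module is installed in compiled form; this text tells all that it offers.
- The arm moves only by the shell command python3 -m crank 'ROWS' [FORCE]. ROWS is JSON, a list of rows, each a list of 7 numbers: the shift along the tool's x, y, z in mm, then the turn, a rotation vector about the tool's x, y, z in degrees, then the opening, from 0 (shut) to 1 (fully open). A call has exactly 8 rows; each row shifts and turns the commanded pose from where the row before left it, along the tool's axes as they then stand; what a row does not reach is not made up. A row lasts 1/8 s, in which the tool goes at most 62.5 mm and 10.7 degrees, less where a joint would pass 70% of its speed; a pose out of reach is approached as far as the arm can. A call with a gripper value outside its range is refused whole. The fingers move at their own pace and stop on an object; FORCE is the grip in N (left out, the last holds). Time passes only in rows, so rows that do not move let the fingers close, or fill a call up. It gives the time, the measured TCP pose, the force and the opening at its end, in the units of the state.
- get_state(): the state, without advancing time (a new reading comes with each control period).
- read_camera(name): name is "side" or "top"; returns the picture (400x640x3 uint8, blue, green, red); there is no depth.
- calibration(name): a dict with "fx", "fy", "cx", "cy" (pixels), "extrinsics" (4x4, takes a point from world to camera coordinates). Camera axes: x right, y down, z forward; pixel columns grow to the right and rows downward; lengths in m; the calibration is good to about 2 mm. A picture is of the moment at which its call begins. calibration takes no time and is no camera call.
- hand_in(): hands the job in, once; it reports no verdict.
The state is a dict: "clock": time; "joint_pos": joint angles; "qvel": joint speeds; "tau": joint torques, N m; "tcp_pos": TCP position; "orientation": TCP orientation; "wrist_force": force on the tool from outside, world axes, zero at the start; "ft_torque": the same for the moment, N m; "finger_gap": finger opening in m.
Only numpy, scipy, OpenCV 4.12 (cv2) and the standard library are available. Lean on these libraries where they do the work, as an engineer would, in place of code of your own. Each camera call takes 0.05 s, during which the arm holds its last target.

### The job

Change the water filters: first move every spent brown cartridge from the cradle onto the steel drain tray, then lift the tray's blue handle to tip them all off into the green waste caddy, and let the tray down level again. Lower each new white cartridge into a free groove of the cradle, one to a groove, letting it settle fully home before letting go rather than dropping it in. Leave the wrench, jar and sealing ring where they are.

Things in the scene. Friction and masses are not known exactly. Their poses are not given: they have to be found in the camera images.
- old0_center (a point): Spent cartridge (all brown, grey caps), at the start in a groove; 1 or 2 of 3 present. Round body 44 mm in diameter, 112 mm long, between hexagonal end caps 50 mm across flats, 14 mm thick; 140 mm in all, 0.2-0.33 kg. Lies on its caps' flats without rolling. The point is its centre, 25 mm above what it lies on; x runs along its length, both ends alike.
- old1_center (a point): Spent cartridge (all brown, grey caps), at the start in a groove; 1 or 2 of 3 present. Round body 44 mm in diameter, 112 mm long, between hexagonal end caps 50 mm across flats, 14 mm thick; 140 mm in all, 0.2-0.33 kg. Lies on its caps' flats without rolling. The point is its centre, 25 mm above what it lies on; x runs along its length, both ends alike.
- old2_center (a point): Spent cartridge (all brown, grey caps), at the start in a groove; 1 or 2 of 3 present. Round body 44 mm in diameter, 112 mm long, between hexagonal end caps 50 mm across flats, 14 mm thick; 140 mm in all, 0.2-0.33 kg. Lies on its caps' flats without rolling. The point is its centre, 25 mm above what it lies on; x runs along its length, both ends alike.
- new0_center (a point): New cartridge (white, blue bands and caps), at the start on the worktop on the robot's right; 2 or 3 of 3 present. Round body 44 mm in diameter, 112 mm long, between hexagonal end caps 50 mm across flats, 14 mm thick; 140 mm in all, 0.2-0.33 kg. Lies on its caps' flats without rolling. The point is its centre, 25 mm above what it lies on; x runs along its length, both ends alike.
- new1_center (a point): New cartridge (white, blue bands and caps), at the start on the worktop on the robot's right; 2 or 3 of 3 present. Round body 44 mm in diameter, 112 mm long, between hexagonal end caps 50 mm across flats, 14 mm thick; 140 mm in all, 0.2-0.33 kg. Lies on its caps' flats without rolling. The point is its centre, 25 mm above what it lies on; x runs along its length, both ends alike.
- new2_center (a point): New cartridge (white, blue bands and caps), at the start on the worktop on the robot's right; 2 or 3 of 3 present. Round body 44 mm in diameter, 112 mm long, between hexagonal end caps 50 mm across flats, 14 mm thick; 140 mm in all, 0.2-0.33 kg. Lies on its caps' flats without rolling. The point is its centre, 25 mm above what it lies on; x runs along its length, both ends alike.
- groove0 (a point): First (-y) of three parallel grooves, 80 mm apart, of the fixed cradle (grey plate 130 x 225 x 12 mm, black V saddles). The point is where the centre of a fully settled cartridge lies, 56 mm above the worktop; x along the groove, y across, z up. Saddles: 90-degree Vs 25 mm deep, 12 mm thick, tops 50 mm above the worktop, centred 42 mm either side of the point along x.
- groove1 (a point): Middle groove, as groove0: centre of a cartridge settled in it. The saddles bear the round body between its caps, with 8 mm of play lengthwise either way. The 72 mm between the two saddles is free for fingers beside the body, down to the plate.
- groove2 (a point): Third (+y) groove, as groove0: centre of a cartridge settled in it.
- tray (a joint): Angle of the hinged drain tray (rad): 0 level on its two posts, growing as its handle end is lifted, at most 1.1. Nothing holds it up: let go, it sinks back level under its own weight (0.4 kg), damped. Cartridges roll or slide off it into the caddy somewhere between 0.5 and 0.8 rad.
- tray_floor (a point): Centre of the steel drain tray's floor, upper face, 115 mm above the worktop when level. Axes turn with the tray: x along its hinge, +y towards hinge and caddy, z up from the floor. Floor 190 mm along x by 200 mm along y; walls 25 mm high on both x sides and at the -y end; the +y end is open over the caddy's rim. Lay cartridges with their length along x.
- tray_handle (a point): Middle of the tray's handle, a blue round bar of diameter 14 mm, 130 mm long, along x, 135 mm above the worktop when level, 40 mm outside the tray's -y end wall, on brackets 60 mm either side of its middle. Can be pinched from above; being round, it can turn between the fingers. Axes as tray_floor. Lifting takes up to about 8 N.
- tray_hinge (a point): Middle of the tray's fixed hinge axis, 110 mm above the worktop; x along the axis, +y to the caddy, z up. The level handle lies 230 mm to -y and 25 mm above it, and rises in a circle about this axis, towards +y.
- caddy_bin (a point): Centre of the inner floor of the fixed green open-topped waste caddy, 6 mm above the worktop, beyond the tray's hinge on the robot's left; axes as tray_hinge. Inside 228 mm along x, 196 mm along y; wall at the hinge 100 mm high, sides 140 mm, far wall 150 mm.
- wrench: Bystander: steel wrench 180 mm long lying at the far side of the worktop; origin under its middle.
- jar: Bystander: clear jar with a red cap, 60 mm in diameter, 90 mm high, at the far side; origin under its centre.
- seal: Bystander: black rubber sealing ring, 90 mm in diameter, 12 mm high, at the far side; origin under its centre.
There are look-alikes about, which are no part of the job. Leave any yellow look-alike of the part that bears new2_center alone. Leave any orange look-alike of the part that bears old2_center alone.

How it is judged:
On the way, in this order (a step that is already met when the one before it is completed fails the run):
1. every spent cartridge lies released on the drain tray, all at once (x of old0_center in the frame of tray_floor between -0.095 and 0.095 m and y of old0_center in the frame of tray_floor between -0.1 and 0.105 m and z of old0_center in the frame of tray_floor between 0.015 and 0.04 m and linear speed of each of old0, old1, old2 below 0.03 m/s and contact force between the fingers and old0 below 0.05 N and x of old1_center in the frame of tray_floor between -0.095 and 0.095 m and y of old1_center in the frame of tray_floor between -0.1 and 0.105 m and z of old1_center in the frame of tray_floor between 0.015 and 0.04 m and contact force between the fingers and old1 below 0.05 N and x of old2_center in the frame of tray_floor between -0.095 and 0.095 m and y of old2_center in the frame of tray_floor between -0.1 and 0.105 m and z of old2_center in the frame of tray_floor between 0.015 and 0.04 m and contact force between the fingers and old2 below 0.05 N), for 0.2 s.
2. the tray is tipped by its handle end (beyond 0.4 rad) (value of joint tray above 0.4 rad), for 0.1 s.
3. every spent cartridge lies in the caddy and the tray is level again (x of old0_center in the frame of caddy_bin between -0.115 and 0.115 m and y of old0_center in the frame of caddy_bin between -0.1 and 0.1 m and z of old0_center in the frame of caddy_bin between 0 and 0.1 m and linear speed of each of old0, old1, old2 below 0.03 m/s and contact force between the fingers and old0 below 0.05 N and x of old1_center in the frame of caddy_bin between -0.115 and 0.115 m and y of old1_center in the frame of caddy_bin between -0.1 and 0.1 m and z of old1_center in the frame of caddy_bin between 0 and 0.1 m and contact force between the fingers and old1 below 0.05 N and x of old2_center in the frame of caddy_bin between -0.115 and 0.115 m and y of old2_center in the frame of caddy_bin between -0.1 and 0.1 m and z of old2_center in the frame of caddy_bin between 0 and 0.1 m and contact force between the fingers and old2 below 0.05 N and value of joint tray below 0.06 rad), for 0.2 s.
At the end, for the whole second after the job is handed in: Every new cartridge rests, released, fully seated in a groove of its own (centre within 6 mm across and in height and 12 mm along, axis within 0.08 rad), every spent cartridge lies at rest inside the caddy, and the tray is down level (within 0.06 rad) (all of step 3 and ((x of new0_center in the frame of groove0 between -0.012 and 0.012 m and y of new0_center in the frame of groove0 between -0.006 and 0.006 m and z of new0_center in the frame of groove0 between -0.006 and 0.006 m) or (x of new0_center in the frame of groove1 between -0.012 and 0.012 m and y of new0_center in the frame of groove1 between -0.006 and 0.006 m and z of new0_center in the frame of groove1 between -0.006 and 0.006 m) or (x of new0_center in the frame of groove2 between -0.012 and 0.012 m and y of new0_center in the frame of groove2 between -0.006 and 0.006 m and z of new0_center in the frame of groove2 between -0.006 and 0.006 m)) and angle between the x axis of each of new0_center, new1_center, new2_center and the x axis of groove0, either way round below 0.08 rad and linear speed of each of new0, new1, new2 below 0.03 m/s and contact force between the fingers and new0 below 0.05 N and ((x of new1_center in the frame of groove0 between -0.012 and 0.012 m and y of new1_center in the frame of groove0 between -0.006 and 0.006 m and z of new1_center in the frame of groove0 between -0.006 and 0.006 m) or (x of new1_center in the frame of groove1 between -0.012 and 0.012 m and y of new1_center in the frame of groove1 between -0.006 and 0.006 m and z of new1_center in the frame of groove1 between -0.006 and 0.006 m) or (x of new1_center in the frame of groove2 between -0.012 and 0.012 m and y of new1_center in the frame of groove2 between -0.006 and 0.006 m and z of new1_center in the frame of groove2 between -0.006 and 0.006 m)) and contact force between the fingers and new1 below 0.05 N and ((x of new2_center in the frame of groove0 between -0.012 and 0.012 m and y of new2_center in the frame of groove0 between -0.006 and 0.006 m and z of new2_center in the frame of groove0 between -0.006 and 0.006 m) or (x of new2_center in the frame of groove1 between -0.012 and 0.012 m and y of new2_center in the frame of groove1 between -0.006 and 0.006 m and z of new2_center in the frame of groove1 between -0.006 and 0.006 m) or (x of new2_center in the frame of groove2 between -0.012 and 0.012 m and y of new2_center in the frame of groove2 between -0.006 and 0.006 m and z of new2_center in the frame of groove2 between -0.006 and 0.006 m)) and contact force between the fingers and new2 below 0.05 N); the robot touches nothing.
It fails at once if a new cartridge is dropped into a groove (falling free from more than 20 mm above its seat) ((((x of new0_center in the frame of groove0 between -0.03 and 0.03 m and y of new0_center in the frame of groove0 between -0.008 and 0.008 m and z of new0_center in the frame of groove0 between 0.02 and 0.15 m) or (x of new0_center in the frame of groove1 between -0.03 and 0.03 m and y of new0_center in the frame of groove1 between -0.008 and 0.008 m and z of new0_center in the frame of groove1 between 0.02 and 0.15 m) or (x of new0_center in the frame of groove2 between -0.03 and 0.03 m and y of new0_center in the frame of groove2 between -0.008 and 0.008 m and z of new0_center in the frame of groove2 between 0.02 and 0.15 m)) and linear speed of new0 above 0.25 m/s and contact force between the fingers and new0 below 0.01 N) or (((x of new1_center in the frame of groove0 between -0.03 and 0.03 m and y of new1_center in the frame of groove0 between -0.008 and 0.008 m and z of new1_center in the frame of groove0 between 0.02 and 0.15 m) or (x of new1_center in the frame of groove1 between -0.03 and 0.03 m and y of new1_center in the frame of groove1 between -0.008 and 0.008 m and z of new1_center in the frame of groove1 between 0.02 and 0.15 m) or (x of new1_center in the frame of groove2 between -0.03 and 0.03 m and y of new1_center in the frame of groove2 between -0.008 and 0.008 m and z of new1_center in the frame of groove2 between 0.02 and 0.15 m)) and linear speed of new1 above 0.25 m/s and contact force between the fingers and new1 below 0.01 N) or (((x of new2_center in the frame of groove0 between -0.03 and 0.03 m and y of new2_center in the frame of groove0 between -0.008 and 0.008 m and z of new2_center in the frame of groove0 between 0.02 and 0.15 m) or (x of new2_center in the frame of groove1 between -0.03 and 0.03 m and y of new2_center in the frame of groove1 between -0.008 and 0.008 m and z of new2_center in the frame of groove1 between 0.02 and 0.15 m) or (x of new2_center in the frame of groove2 between -0.03 and 0.03 m and y of new2_center in the frame of groove2 between -0.008 and 0.008 m and z of new2_center in the frame of groove2 between 0.02 and 0.15 m)) and linear speed of new2 above 0.25 m/s and contact force between the fingers and new2 below 0.01 N)).
It fails at once if a bystander (wrench, jar or sealing ring) is shifted by more than 30 mm (distance of any of wrench, jar, seal from where it was at the start of the episode above 0.03 m).
Of old0, old1, old2 only 1 to 2 are there at a start; the rules pass over those that are not, and their reading is None.
Of new0, new1, new2 only 2 to 3 are there at a start; the rules pass over those that are not, and their reading is None.
At some moment in a run one of new0, new1, new2 may be knocked a few centimetres aside while the robot is not near it.
It also fails if it takes over 210 s, if anything falls off the work surface, if the arm or the gripper's body presses on something with over 40 N, if the wrist force passes 120 N, or if a joint passes its speed limit or range.

## Working session

There is one attempt and no reset: what is moved stays moved. The work goes in short steps, Python scripts to look and compute and a shell command to move; the robot and the scene stay as the last step left them, time stands still between calls to the robot, and variables do not carry over. Pictures are saved under pics/ and viewed, and the job is handed in when it is done.

```bash
mkdir -p pics
python3 - <<'E'
from workcell import *
import cv2
s=get_state()
print({k:(v if not hasattr(v,'round') else v) for k,v in s.items()})
for n in ("top","side"):
    cv2.imwrite(f"pics/{n}0.png",read_camera(n)); c=calibration(n); print(n,c)
E
```

```text
{'clock': 0.0, 'joint_pos': array([ 9.66378607e-01,  3.13963436e-01,  4.49584383e-02,  1.30361395e+00,
       -9.60870691e-06,  1.43120427e+00]), 'qvel': array([-0.00026251,  0.00041538,  0.00028501,  0.00010833, -0.0001919 ,
        0.00076297]), 'tau': array([ 1.10444998e-04, -4.80630040e+01,  2.98531723e+01,  1.92882505e-02,
        2.04277802e-05,  3.80930965e-05]), 'tcp_pos': array([0.25763615, 0.51381145, 0.40382123]), 'orientation': array([-3.26771150e-04,  2.30326053e-01,  9.73113086e-01, -8.50724058e-04]), 'wrist_force': array([-0.60487482,  0.4524957 ,  0.13852468]), 'ft_torque': array([-0.02758571,  0.02134701, -0.01555338]), 'finger_gap': 0.0851579946389536}
top {'fx': 480.94355323803495, 'fy': 480.94355323803495, 'cx': 325.00434701147657, 'cy': 197.2708507772597, 'extrinsics': array([[ 8.42504667e-03, -9.99964482e-01, -2.30836265e-04,
         8.69584678e-02],
       [-9.96330145e-01, -8.37476215e-03, -8.51827797e-02,
         5.62974613e-01],
       [ 8.51778210e-02,  9.47658024e-04, -9.96365315e-01,
         1.66269630e+00],
       [ 0.00000000e+00,  0.00000000e+00,  0.00000000e+00,
         1.00000000e+00]])}
side {'fx': 400.45081072852366, 'fy': 400.45081072852366, 'cx': 314.3934018862842, 'cy': 202.05399088474803, 'extrinsics': array([[ 0.93590169, -0.35150789, -0.02302687, -0.47069752],
       [-0.20082252, -0.47870643, -0.85469905,  0.25835475],
       [ 0.28941035,  0.8045386 , -0.51861285,  1.01140449],
       [ 0.        ,  0.        ,  0.        ,  1.        ]])}
```

View pics/top0.png

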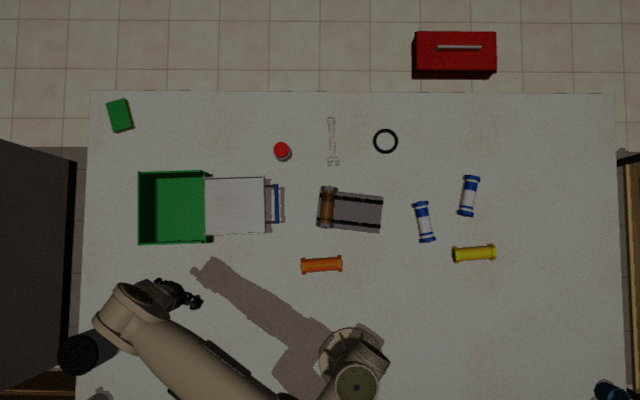

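View pics/side0.png

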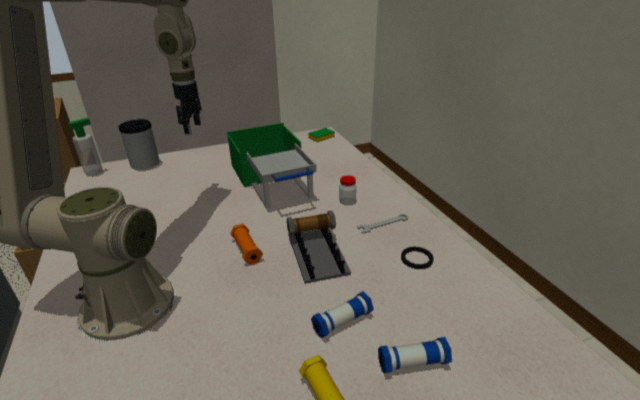

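The top view shows these candidates:
- Brown cartridge at (327,207) in the left-hand (+y) groove. This is the spent one.
- Orange look-alike at (322,265), to be left alone.
- White/blue cartridges at (423,222) and (468,196). These are the new ones.
- Yellow look-alike at (474,254), to be left alone.

The handle is at (277,203), the tray at (235,206) and the caddy at (175,207). Next I check these in a crop and measure them.

```bash
cat > h.py <<'E'
import numpy as np, cv2
from workcell import *
from scipy.spatial.transform import Rotation as R
def ray(n,px,z):
    c=calibration(n);E=c["extrinsics"]
    px=np.atleast_2d(np.array(px,float))
    d=np.c_[(px[:,0]-c["cx"])/c["fx"],(px[:,1]-c["cy"])/c["fy"],np.ones(len(px))]@E[:3,:3]
    o=-E[:3,:3].T@E[:3,3]
    return o+d*((z-o[2])/d[:,2])[:,None]
def proj(n,p):
    c=calibration(n);E=c["extrinsics"]
    q=np.atleast_2d(p)@E[:3,:3].T+E[:3,3]
    return np.c_[q[:,0]/q[:,2]*c["fx"]+c["cx"],q[:,1]/q[:,2]*c["fy"]+c["cy"]]
def snap(n,name,box=None,k=1):
    im=read_camera(n); o=im
    if box: x0,y0,x1,y1=box; o=im[y0:y1,x0:x1]
    o=cv2.resize(o,None,fx=k,fy=k,interpolation=cv2.INTER_CUBIC) if k!=1 else o
    cv2.imwrite(f"pics/{name}.png",o); return im
def blobs(im,lo,hi,amin=40,close=9):
    m=cv2.inRange(cv2.cvtColor(im,cv2.COLOR_BGR2HSV),np.array(lo),np.array(hi))
    m=cv2.morphologyEx(m,cv2.MORPH_CLOSE,np.ones((close,close),np.uint8))
    cs,_=cv2.findContours(m,cv2.RETR_EXTERNAL,cv2.CHAIN_APPROX_NONE)
    return [(cv2.contourArea(c),cv2.minAreaRect(c)) for c in cs if cv2.contourArea(c)>amin]
def tcp():
    s=get_state();q=s["orientation"];M=R.from_quat([q[1],q[2],q[3],q[0]]).as_matrix()
    return np.array(s["tcp_pos"]),M,s
E
python3 - <<'E'
from h import *
a=cv2.imread("pics/top0.png"); cv2.imwrite("pics/crop0.png",cv2.resize(a[160:280,190:340],None,fx=5,fy=5,interpolation=cv2.INTER_CUBIC))
cv2.imwrite("pics/crop1.png",cv2.resize(a[160:280,310:500],None,fx=4,fy=4,interpolation=cv2.INTER_CUBIC))
print("blue",blobs(a,(100,120,40),(125,255,255)))
print("brown",blobs(a,(5,90,20),(25,255,140),close=3))
E
```

```text
blue [(89.0, ((427.0, 236.5), (9.0, 14.0), 90.0)), (97.0, ((465.3399353027344, 210.11997985839844), (14.566399574279785, 8.9095458984375), 8.13010311126709)), (157.5, ((420.4099426269531, 208.86996459960938), (14.566400527954102, 15.273507118225098), 81.8698959350586)), (97.5, ((276.2145080566406, 203.00814819335938), (38.07017517089844, 3.512852191925049), 88.36341857910156)), (157.5, ((470.7235107421875, 181.99412536621094), (15.293599128723145, 14.20894718170166), 12.528807640075684))]
brown [(82.5, ((262.98236083984375, 390.5269775390625), (36.086265563964844, 10.043636322021484), 33.17851257324219)), (1531.5, ((37.5, 385.0), (28.0, 75.0), 90.0)), (699.0, ((356.5, 383.0), (39.0, 32.0), 0.0)), (418.5, ((337.4459533691406, 358.17572021484375), (19.76209831237793, 45.80156707763672), 35.53767395019531)), (458.5, ((155.9754180908203, 296.2295227050781), (45.06898498535156, 32.393333435058594), 39.80556869506836)), (509.0, ((320.95648193359375, 264.4629821777344), (16.270925521850586, 40.67731475830078), 85.36454010009766)), (277.5, ((473.67669677734375, 253.42877197265625), (17.115962982177734, 43.8629264831543), 83.9909896850586)), (359.5, ((326.85491943359375, 206.48292541503906), (12.44359302520752, 33.00764846801758), 6.709836483001709)), (2525.0, ((631.0, 277.0), (232.0, 16.0), 90.0))]
```

View pics/crop0.png

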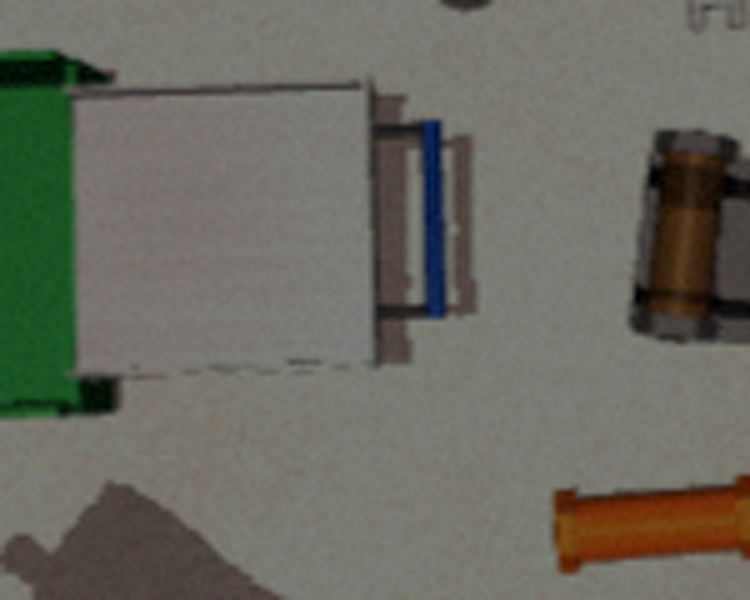

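View pics/crop1.png

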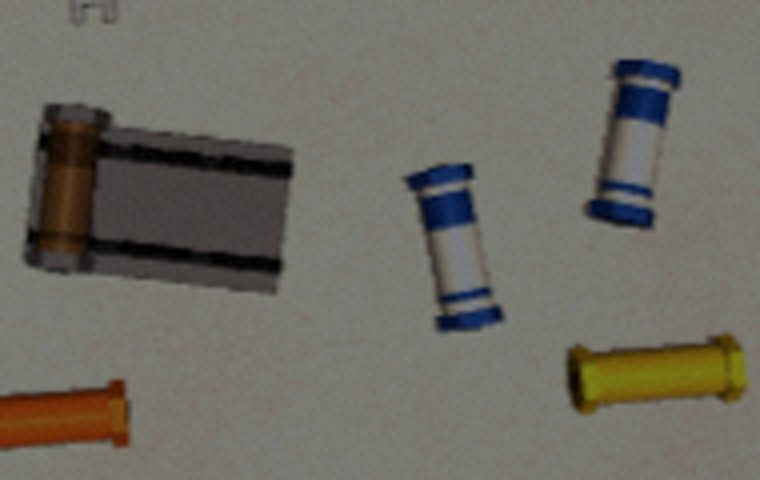

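Run:
```python
from h import *
np.set_printoptions(precision=4,suppress=True)
c=calibration("top")["extrinsics"];print("cam",-c[:3,:3].T@c[:3,3])
print("brown",ray("top",[(326.85,206.48)],.06), ray("top",[(329.4,186),(324.4,227.6)],.06))
pc=ray("top",[(383,197),(379.25,233.25)],.012);print("plate right corners",pc,pc.mean(0))
d=pc[0]-pc[1];d/=np.linalg.norm(d);a=np.arctan2(d[1],d[0]);print("yaw",np.degrees(a))
l=np.array([-d[1],d[0],0]);
for k,s in enumerate((32.5,112.5,192.5)): print("groove",k,pc.mean(0)+l*s/1000)
for n,u,v in (("newA",(420.4,208.87),(427,236.5)),("newB",(470.7,182),(465.3,210.1))):pass
def g(x,y,k,ox,oy): return (x/k+ox,y/k+oy)
C=lambda x,y:g(x,y,4,310,160)
for n,u,v in (("newA",C(440,166),C(470,328)),("newB",C(648,62),C(621,226))):
  p=ray("top",[u,v],.035);e=p[0]-p[1];print(n,p.mean(0),np.linalg.norm(e),np.degrees(np.arctan2(e[1],e[0])))
D=lambda x,y:g(x,y,5,190,160)
h=ray("top",[D(431,121),D(436,317)],.14);e=h[0]-h[1];print("handle",h.mean(0),np.linalg.norm(e),np.degrees(np.arctan2(e[1],e[0])))
t=ray("top",[D(371,84),D(377,364)],.14);print("wall -y",t,t.mean(0))
t=ray("top",[D(75,95),D(77,375)],.115);print("floor +y end",t,t.mean(0))
P,M,s=tcp();print(P,M)
```

```text
cam [0.4186 0.0901 1.7046]
brown [[0.5275 0.0851 0.06  ]] [[0.5982 0.0769 0.06  ]
 [0.4552 0.0928 0.06  ]]
plate right corners [[ 0.5659 -0.1131  0.012 ]
 [ 0.4381 -0.0997  0.012 ]] [ 0.502  -0.1064  0.012 ]
yaw -5.983378082882591
groove 0 [ 0.5054 -0.0741  0.012 ]
groove 1 [0.5138 0.0054 0.012 ]
groove 2 [0.5221 0.085  0.012 ]
newA [ 0.4792 -0.2515  0.035 ] 0.14236023385378793 10.009185701206802
newB [ 0.5702 -0.4088  0.035 ] 0.14598147416469417 -10.243376937269673
handle [0.5298 0.2489 0.14  ] 0.12824045299196957 2.430216377891979
wall -y [[0.618  0.2914 0.14  ]
 [0.435  0.284  0.14  ]] [0.5265 0.2877 0.14  ]
floor +y end [[0.6121 0.4915 0.115 ]
 [0.4264 0.4847 0.115 ]] [0.5192 0.4881 0.115 ]
[0.2576 0.5138 0.4039] [[-0.8939  0.4482 -0.001 ]
 [ 0.4482  0.8939 -0.0014]
 [ 0.0003 -0.0017 -1.    ]]
```

```bash
cat >> h.py <<'E'
def plan(x,y,z,yaw):
    """yaw: wanted heading (deg) of tool y. turn first, then shift in the turned tool axes (mm)"""
    P,M,s=tcp(); cur=np.degrees(np.arctan2(M[1,1],M[0,1])); t=(cur-yaw+90)%180-90
    w=np.radians(cur-t); yt=np.array([np.cos(w),np.sin(w),0]); xt=np.array([-np.sin(w),np.cos(w),0]); 
    xt=np.cross(yt,[0,0,-1]); d=np.array([x,y,z])-P
    print("t%.2f pos %s yaw %.2f gap %.4f F %s j6 %.2f tilt %.2f"%(s["clock"],P.round(4),cur,s["finger_gap"],np.round(s["wrist_force"],1),s["joint_pos"][5],np.degrees(np.arccos(min(1,-M[2,2])))))
    print("turn z %.1f deg, then shift x %.1f y %.1f z %.1f mm"%(t,1e3*d@xt,1e3*d@yt,-1e3*d[2]))
E
python3 -c "
from h import *
plan(.5265,.085,.35,83.9)"
```

```text
t0.10 pos [0.2576 0.5138 0.4039] yaw 63.37 gap 0.0852 F [-0.4  0.7  0.2] j6 1.43 tilt 0.10
turn z -20.5 deg, then shift x -312.9 y -397.8 z 53.9 mm
```

```bash
python3 -m crank '[[0,0,0,0,0,-10.2,1],[0,0,0,0,0,-10.3,1],[-39,-50,0,0,0,0,1],[-39,-50,0,0,0,0,1],[-39,-50,0,0,0,0,1],[-39,-50,0,0,0,0,1],[-39,-50,0,0,0,0,1],[-39,-50,0,0,0,0,1]]' 40; python3 -c "
from h import *
plan(.5265,.085,.35,83.9)"
```

```text
clock: 1.1
tcp_pos: [0.4561, 0.1935, 0.4045]
orientation: [-0.0, 0.053, 0.999, 0.0]
wrist_force: [1.0, 0.1, 0.5]
finger_gap: 0.0853
t1.10 pos [0.4561 0.1935 0.4045] yaw 83.88 gap 0.0853 F [1.  0.1 0.5] j6 0.35 tilt 0.01
turn z -0.0 deg, then shift x -81.5 y -100.4 z 54.5 mm
```

```bash
python3 -m crank '[[-39,-49,0,0,0,0,1],[-40,-49,0,0,0,0,1],[0,0,54,0,0,0,1],[0,0,0,0,0,0,1],[0,0,0,0,0,0,1],[0,0,0,0,0,0,1],[0,0,0,0,0,0,1],[0,0,0,0,0,0,1]]' 40
python3 - <<'E'
from h import *
plan(.5265,.085,.213,83.9)
snap("top","t1",(270,150,390,250),6); snap("side","s1",(240,100,400,300),4)
E
```

```text
clock: 2.1
tcp_pos: [0.5232, 0.0907, 0.3517]
orientation: [0.001, 0.053, 0.999, 0.0]
wrist_force: [0.3, -0.1, 0.7]
finger_gap: 0.0853
t2.10 pos [0.5232 0.0907 0.3517] yaw 83.92 gap 0.0853 F [ 0.3 -0.1  0.7] j6 0.13 tilt 0.10
turn z 0.0 deg, then shift x -3.9 y -5.3 z 138.7 mm
```

View pics/s1.png

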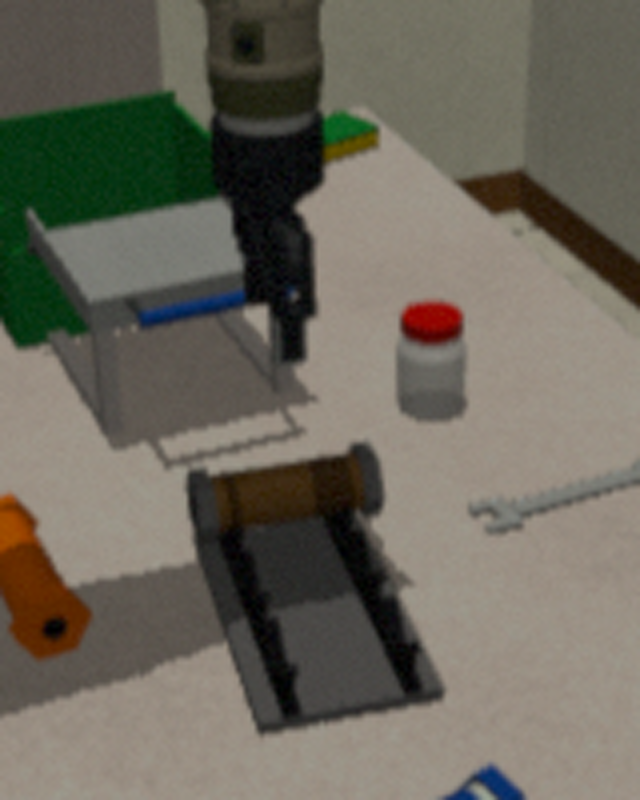

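```bash
python3 -c "
from h import *
print(proj('side',[[.5265,.085,.056],[.522,.085,.056],[.5265,.085,.078]]))"
python3 -m crank '[[-4,-5,0,0,0,0,1],[0,0,40,0,0,0,1],[0,0,40,0,0,0,1],[0,0,0,0,0,0,1],[0,0,0,0,0,0,1],[0,0,0,0,0,0,1],[0,0,0,0,0,0,1],[0,0,0,0,0,0,1]]'; python3 -c "
from h import *
plan(.5265,.085,.213,83.9)"
```

```text
[[311.36021746 223.37873903]
 [309.95362439 223.70296403]
 [311.16094807 217.2644112 ]]
clock: 3.2
tcp_pos: [0.5268, 0.0849, 0.2715]
orientation: [0.001, 0.053, 0.999, 0.0]
wrist_force: [0.5, -0.3, -0.1]
finger_gap: 0.0854
t3.20 pos [0.5268 0.0849 0.2715] yaw 83.87 gap 0.0854 F [ 0.5 -0.3 -0.1] j6 0.12 tilt 0.08
turn z -0.0 deg, then shift x 0.3 y 0.1 z 58.5 mm
```

The side view agrees with the top-view position, so I go down and grip.

```bash
python3 -m crank '[[0,0,20,0,0,0,1],[0,0,20,0,0,0,1],[0,0,18,0,0,0,1],[0,0,0,0,0,0,0.2],[0,0,0,0,0,0,0.2],[0,0,0,0,0,0,0.2],[0,0,0,0,0,0,0.2],[0,0,0,0,0,0,0.2]]' 40; python3 -c "
from h import *
plan(.5265,.085,.35,83.9)"
```

```text
clock: 4.2
tcp_pos: [0.5271, 0.0858, 0.2141]
orientation: [0.001, 0.053, 0.999, 0.002]
wrist_force: [-0.2, 5.5, 1.6]
finger_gap: 0.0426
t4.20 pos [0.5271 0.0858 0.2141] yaw 83.93 gap 0.0426 F [-0.2  5.5  1.6] j6 0.12 tilt 0.23
turn z 0.0 deg, then shift x 0.5 y -0.8 z -135.9 mm
```

```bash
python3 -m crank '[[0,0,-15,0,0,0,0.2],[0,0,-30,0,0,0,0.2],[0,0,-40,0,0,0,0.2],[0,0,-40,0,0,0,0.2],[0,0,-40,0,0,-8.5,0.2],[0,0,0,0,0,0,0.2],[0,0,0,0,0,0,0.2],[0,0,0,0,0,0,0.2]]' 40
python3 - <<'E'
from h import *
plan(.5240,.389,.38,92.4)
snap("side","s2",(240,60,400,260),4)
E
```

```text
clock: 5.2
tcp_pos: [0.5259, 0.0847, 0.376]
orientation: [-0.002, -0.02, 1.0, -0.0]
wrist_force: [-0.6, -0.9, -3.0]
finger_gap: 0.043
t5.20 pos [0.5259 0.0847 0.376 ] yaw 92.31 gap 0.0430 F [-0.6 -0.9 -3. ] j6 -0.03 tilt 0.19
turn z -0.1 deg, then shift x -10.9 y 304.1 z -4.0 mm
```

View pics/s2.png

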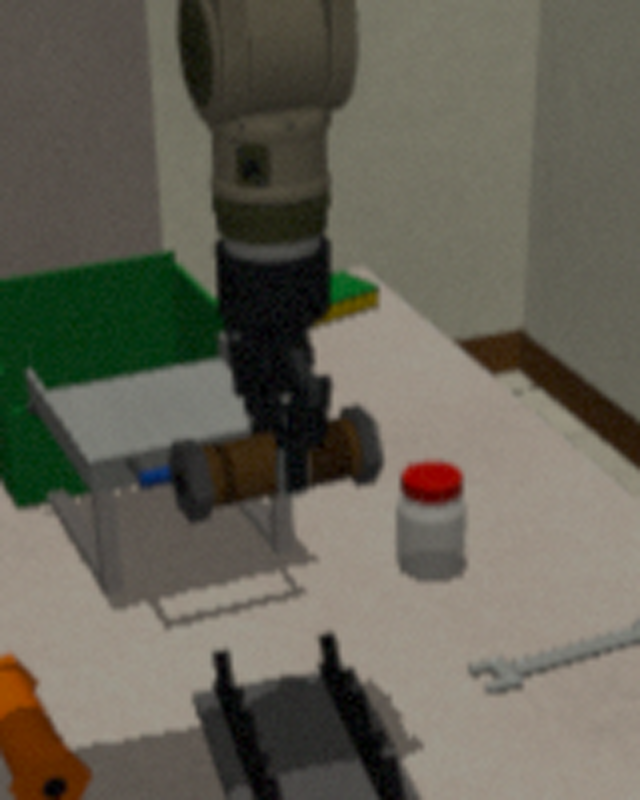

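The cartridge hangs level in the jaws. Next I carry it over the tray.

```bash
python3 -m crank '[[0,40,-4,0,0,0,0.2],[-2,45,0,0,0,0,0.2],[-3,45,0,0,0,0,0.2],[-3,45,0,0,0,0,0.2],[-3,45,0,0,0,0,0.2],[0,45,0,0,0,0,0.2],[0,39,0,0,0,0,0.2],[0,0,0,0,0,0,0.2]]' 40;python3 -m crank '[[0,0,20,0,0,0,0.2],[0,0,20,0,0,0,0.2],[0,0,10,0,0,0,0.2],[0,0,10,0,0,0,0.2],[0,0,0,0,0,0,0.2],[0,0,0,0,0,0,0.2],[0,0,0,0,0,0,0.2],[0,0,0,0,0,0,0.2]]' 40
python3 - <<'E'
from h import *
plan(.5240,.389,.302,92.4)
snap("side","s3",(220,60,380,260),4)
E
```

```text
clock: 6.25
tcp_pos: [0.5242, 0.3917, 0.3795]
orientation: [-0.001, -0.022, 1.0, -0.0]
wrist_force: [0.4, -0.6, -3.3]
finger_gap: 0.0427
clock: 7.25
tcp_pos: [0.5251, 0.3891, 0.3223]
orientation: [0.0, -0.021, 1.0, 0.0]
wrist_force: [0.4, 0.1, -3.2]
finger_gap: 0.0429
t7.25 pos [0.5251 0.3891 0.3223] yaw 92.37 gap 0.0429 F [ 0.4  0.1 -3.2] j6 0.47 tilt 0.06
turn z -0.0 deg, then shift x 1.1 y -0.1 z 20.3 mm
```

View pics/s3.png

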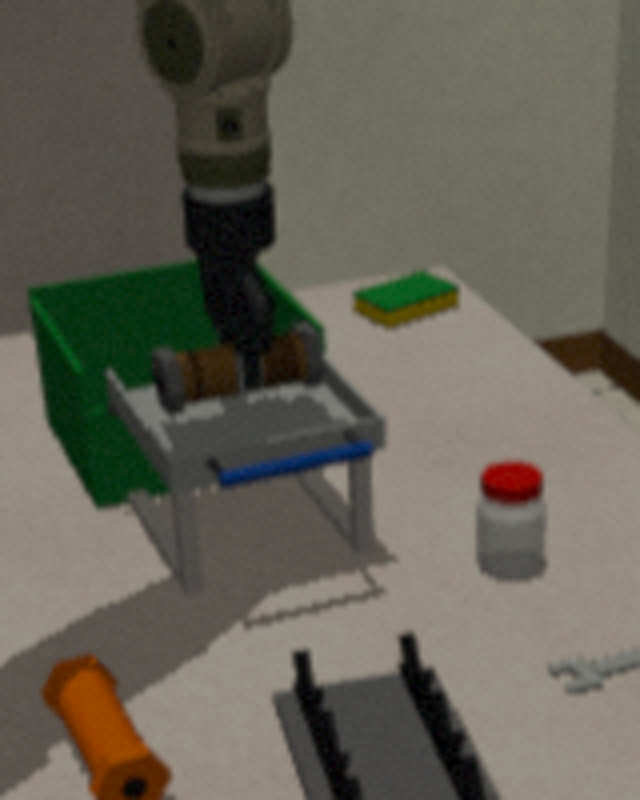

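It is over the tray and clear of both side walls. I lower in small steps and watch the force.

```bash
python3 -m crank '[[0,0,6,0,0,0,0.2],[0,0,5,0,0,0,0.2],[0,0,4,0,0,0,0.2],[0,0,3,0,0,0,0.2],[0,0,2,0,0,0,0.2],[0,0,0,0,0,0,0.2],[0,0,0,0,0,0,0.2],[0,0,0,0,0,0,0.2]]' 40
```

```text
clock: 8.3
tcp_pos: [0.525, 0.3891, 0.302]
orientation: [0.0, -0.021, 1.0, 0.0]
wrist_force: [-0.2, -1.2, -3.1]
finger_gap: 0.0427
```

```bash
python3 -m crank '[[0,0,2,0,0,0,0.2],[0,0,1.5,0,0,0,0.2],[0,0,0,0,0,0,0.2],[0,0,0,0,0,0,0.2],[0,0,0,0,0,0,0.2],[0,0,0,0,0,0,0.2],[0,0,0,0,0,0,0.2],[0,0,0,0,0,0,0.2]]' 40
```

```text
clock: 9.3
tcp_pos: [0.525, 0.389, 0.2983]
orientation: [0.0, -0.021, 1.0, 0.0]
wrist_force: [-1.0, -0.7, -1.1]
finger_gap: 0.0429
```

```bash
python3 -m crank '[[0,0,1,0,0,0,0.2],[0,0,0,0,0,0,0.65],[0,0,0,0,0,0,0.7],[0,0,0,0,0,0,0.9],[0,0,0,0,0,0,1],[0,0,-15,0,0,0,1],[0,0,-30,0,0,0,1],[0,0,-50,0,0,0,1]]' 40
python3 - <<'E'
from h import *
plan(.531,.249,.40,2.4)
snap("side","s4",(220,60,380,260),4);snap("top","t4",(190,160,340,280),5)
E
```

```text
clock: 10.3
tcp_pos: [0.5246, 0.3888, 0.3924]
orientation: [-0.001, -0.021, 1.0, -0.001]
wrist_force: [1.4, 0.7, 0.3]
finger_gap: 0.0854
t10.30 pos [0.5246 0.3888 0.3924] yaw 92.37 gap 0.0854 F [1.4 0.7 0.3] j6 0.47 tilt 0.17
turn z 90.0 deg, then shift x -139.9 y 0.6 z -7.6 mm
```

View pics/s4.png

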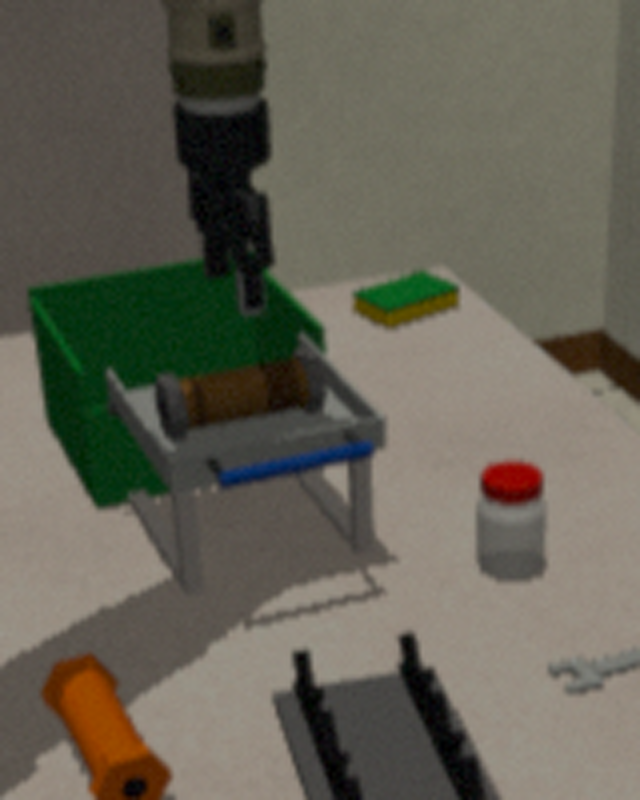

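The cartridge lies released on the tray at crop (240,390). Next is the handle.

```bash
python3 - <<'E'
from h import *
print(proj("side",[[.5298,.2489,.135]]),"seen 294.3,176")
plan(.5298,.2489,.36,92.4)
p=[(231.35*np.cos(np.radians(173.8)-t),231.35*np.sin(np.radians(173.8)-t)) for t in np.arange(0,1.01,.05)]
print(np.diff(p,axis=0).round(1).tolist())
E
python3 -m crank '[[0,-30,0,0,0,0,0.42],[0,-40,0,0,0,0,0.42],[0,-40,0,0,0,0,0.42],[0,-30,10,0,0,0,0.42],[0,0,20,0,0,0,0.42],[0,0,0,0,0,0,0.42],[0,0,0,0,0,0,0.42],[0,0,0,0,0,0,0.42]]' 40
python3 - <<'E'
from h import *
plan(.5298,.2489,.295,92.4)
snap("side","s5",(220,60,380,260),4);snap("top","t5",(190,160,340,280),5)
E
```

```text
[[294.15217012 176.51875263]] seen 294.3,176
t10.40 pos [0.5259 0.3896 0.4   ] yaw 92.38 gap 0.0856 F [-0.3  0.1  0.4] j6 0.47 tilt 0.66
turn z -0.0 deg, then shift x 2.0 y -140.8 z 40.0 mm
[[1.5, 11.5], [2.1, 11.4], [2.7, 11.3], [3.2, 11.1], [3.8, 10.9], [4.3, 10.7], [4.9, 10.5], [5.4, 10.2], [5.9, 10.0], [6.4, 9.7], [6.8, 9.3], [7.3, 9.0], [7.7, 8.6], [8.2, 8.2], [8.6, 7.8], [8.9, 7.3], [9.3, 6.9], [9.6, 6.4], [9.9, 5.9], [10.2, 5.4]]
clock: 11.4
tcp_pos: [0.531, 0.2497, 0.3632]
orientation: [0.001, -0.021, 1.0, 0.0]
wrist_force: [-0.7, 0.5, -0.3]
finger_gap: 0.0358
t11.40 pos [0.531  0.2497 0.3632] yaw 92.41 gap 0.0358 F [-0.7  0.5 -0.3] j6 0.26 tilt 0.09
turn z 0.0 deg, then shift x 1.2 y -0.8 z 68.2 mm
```

View pics/s5.png

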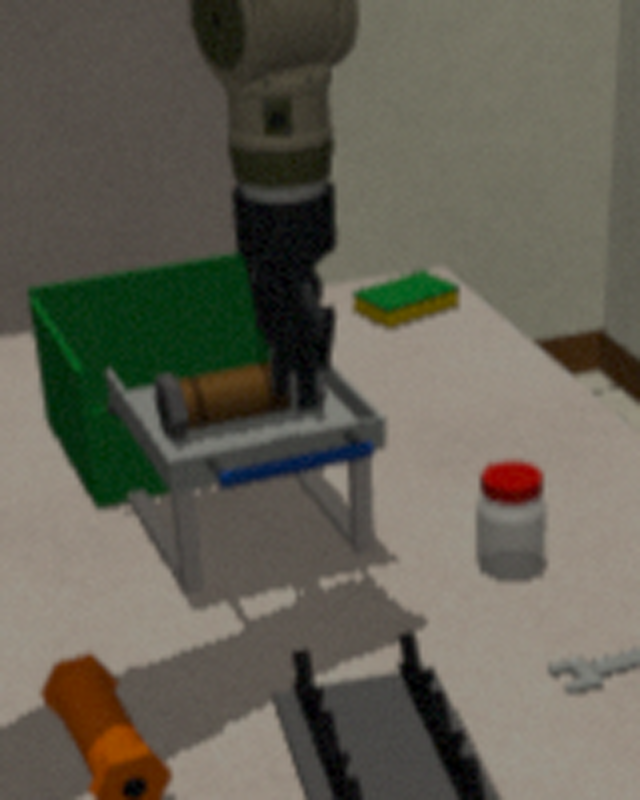

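```bash
python3 -m crank '[[0,-1,15,0,0,0,0.42],[0,0,15,0,0,0,0.42],[0,0,10,0,0,0,0.42],[0,0,10,0,0,0,0.42],[0,0,0,0,0,0,0.42],[0,0,0,0,0,0,0.42],[0,0,0,0,0,0,0.42],[0,0,0,0,0,0,0.42]]' 40
python3 -m crank '[[0,0,9,0,0,0,0.42],[0,0,9,0,0,0,0.42],[0,0,0,0,0,0,0.42],[0,0,0,0,0,0,0],[0,0,0,0,0,0,0],[0,0,0,0,0,0,0],[0,0,0,0,0,0,0],[0,0,0,0,0,0,0]]' 50
python3 - <<'E'
from h import *
plan(.5298,.2489,.295,92.4)
snap("side","s6",(220,60,380,260),4)
E
```

```text
clock: 12.5
tcp_pos: [0.531, 0.2482, 0.3127]
orientation: [0.0, -0.021, 1.0, 0.0]
wrist_force: [-0.5, -0.7, -1.1]
finger_gap: 0.0362
clock: 13.5
tcp_pos: [0.5305, 0.2505, 0.2943]
orientation: [-0.0, -0.022, 1.0, 0.003]
wrist_force: [-0.7, 11.8, -3.1]
finger_gap: 0.0122
t13.50 pos [0.5305 0.2505 0.2943] yaw 92.51 gap 0.0122 F [-0.7 11.8 -3.1] j6 0.26 tilt 0.39
turn z 0.1 deg, then shift x 0.8 y -1.6 z -0.7 mm
```

View pics/s6.png

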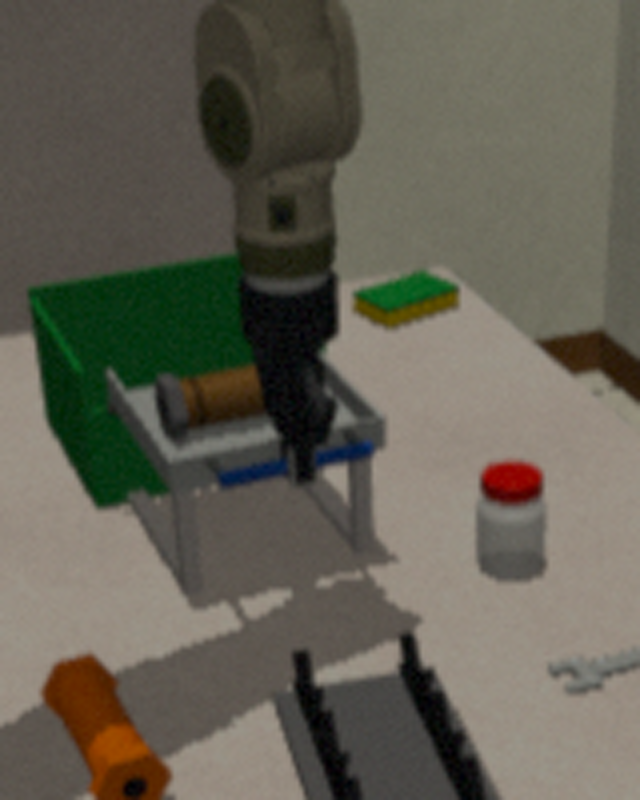

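The bar is pinched at a 12 mm gap, about 2–3 mm towards +y of my estimate. I shift y by that much and start the lift.

```bash
python3 -m crank '[[0,3,0,0,0,0,0],[0,1.5,-11.5,0,0,0,0],[0,2.1,-11.4,0,0,0,0],[0,2.7,-11.3,0,0,0,0],[0,3.2,-11.1,0,0,0,0],[0,3.8,-10.9,0,0,0,0],[0,0,0,0,0,0,0],[0,0,0,0,0,0,0]]' 50
python3 - <<'E'
from h import *
plan(.5298,.2489,.295,92.4)
snap("side","s7",(220,60,380,260),4)
E
```

```text
clock: 14.55
tcp_pos: [0.53, 0.2645, 0.3504]
orientation: [-0.0, -0.021, 1.0, -0.0]
wrist_force: [0.2, 3.7, -5.1]
finger_gap: 0.0117
t14.55 pos [0.53   0.2645 0.3504] yaw 92.37 gap 0.0117 F [ 0.2  3.7 -5.1] j6 0.29 tilt 0.01
turn z -0.0 deg, then shift x 0.9 y -15.5 z 55.4 mm
```

View pics/s7.png

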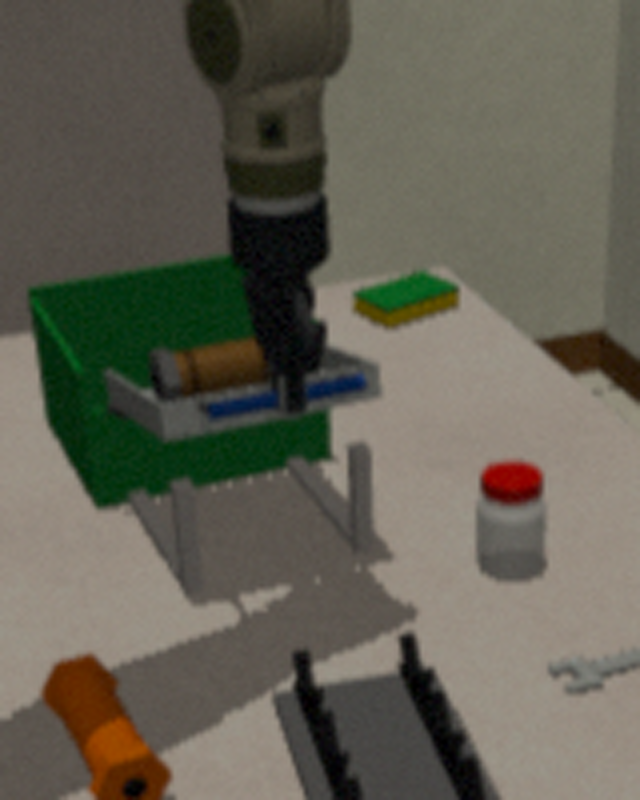

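The tray is lifting with the handle held. I continue the arc.

```bash
python3 -m crank '[[0,5,-10.7,0,0,0,0],[0,5,-10.5,0,0,0,0],[0,5.4,-10.2,0,0,0,0],[0,5.9,-10,0,0,0,0],[0,6.4,-9.7,0,0,0,0],[0,6.8,-9.3,0,0,0,0],[0,0,0,0,0,0,0],[0,0,0,0,0,0,0]]' 50
python3 - <<'E'
from h import *
plan(.5298,.2489,.295,92.4)
snap("side","s8",(220,60,380,260),4)
E
```

```text
clock: 15.6
tcp_pos: [0.5284, 0.2978, 0.4133]
orientation: [0.001, -0.02, 1.0, -0.002]
wrist_force: [-2.9, -8.9, 4.2]
finger_gap: 0.0119
t15.60 pos [0.5284 0.2978 0.4133] yaw 92.31 gap 0.0119 F [-2.9 -8.9  4.2] j6 0.34 tilt 0.22
turn z -0.1 deg, then shift x 0.6 y -48.9 z 118.3 mm
```

View pics/s8.png

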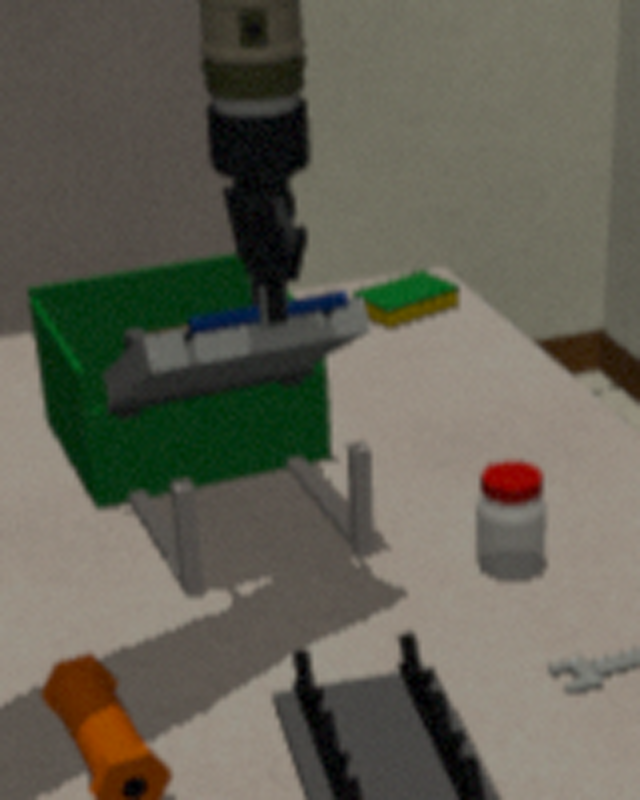

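Run:
```python
from h import *
snap("top","t8",(120,150,290,270),4)
```

```text
(no output)
```

View pics/t8.png

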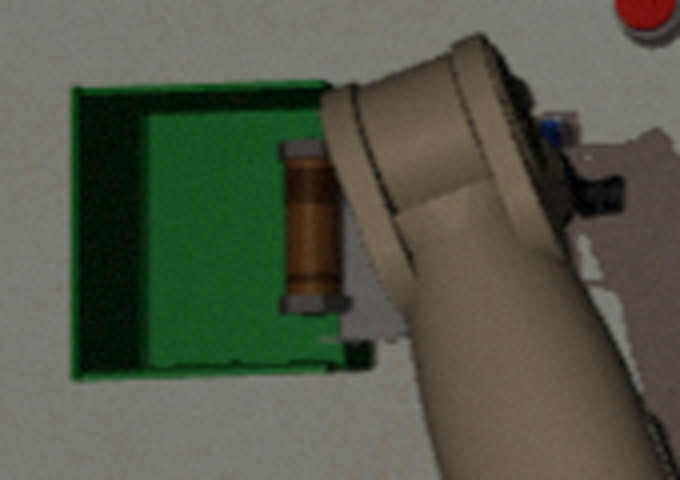

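```bash
python3 -m crank '[[0,4.5,-9,0,0,0,0],[0,7,-8.6,0,0,0,0],[0,8,-8.2,0,0,0,0],[0,8.5,-7.8,0,0,0,0],[0,8.9,-7.3,0,0,0,0],[0,9.3,-6.9,0,0,0,0],[0,0,0,0,0,0,0],[0,0,0,0,0,0,0]]' 50
python3 - <<'E'
from h import *
plan(.5298,.2489,.295,92.4)
print(ray("top",[(198.7,207)],.13),ray("top",[(198.7,207)],.035))
snap("side","s9",(220,60,380,260),4)
snap("top","t9",(120,150,290,270),4)
E
```

```text
clock: 16.7
tcp_pos: [0.5264, 0.3445, 0.4616]
orientation: [0.002, -0.02, 1.0, -0.001]
wrist_force: [-2.9, -9.4, 7.2]
finger_gap: 0.0121
t16.70 pos [0.5264 0.3445 0.4616] yaw 92.35 gap 0.0121 F [-2.9 -9.4  7.2] j6 0.41 tilt 0.23
turn z -0.1 deg, then shift x 0.6 y -95.7 z 166.6 mm
[[0.51764928 0.50565034 0.13      ]] [[0.52362803 0.53072152 0.035     ]]
```

View pics/s9.png

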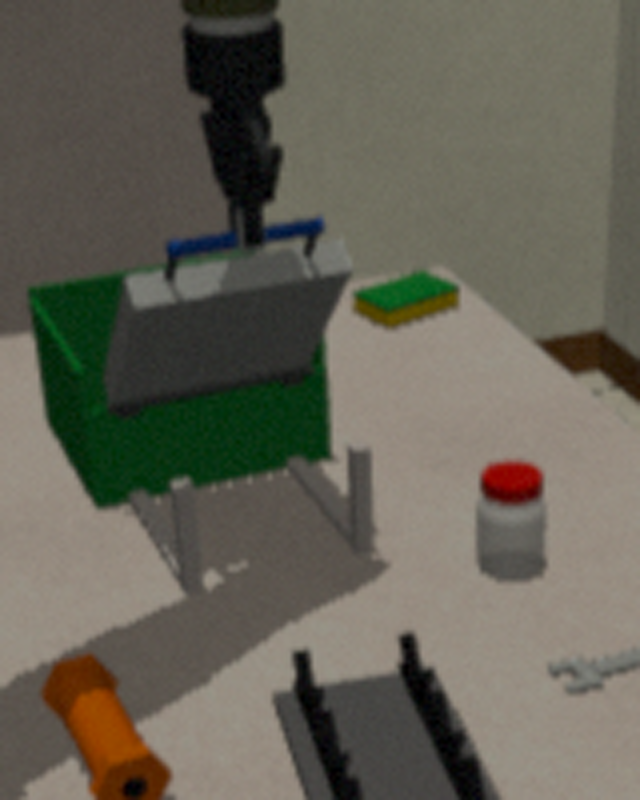

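View pics/t9.png

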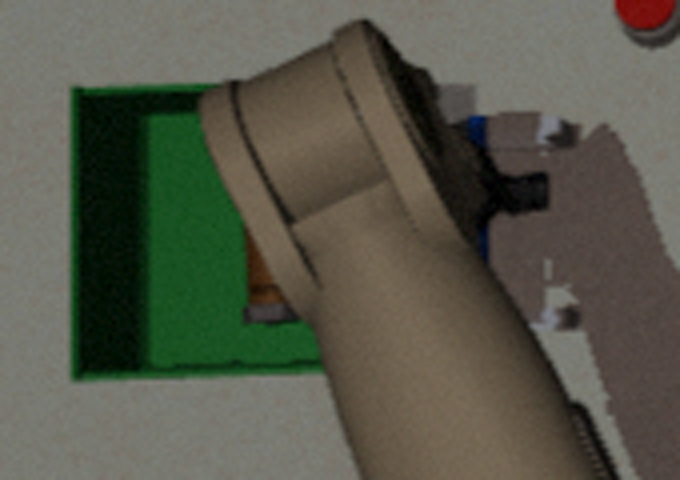

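```bash
python3 -m crank '[[0,6.5,-8,0,0,0,0],[0,9.5,-6,0,0,0,0],[0,9.5,-5.5,0,0,0,0],[0,0,0,0,0,0,0],[0,0,0,0,0,0,0],[0,0,0,0,0,0,0],[0,0,0,0,0,0,0],[0,0,0,0,0,0,0]]' 50
python3 - <<'E'
from h import *
plan(.5298,.2489,.295,92.4)
snap("top","t10",(120,150,290,270),4)
E
```

```text
clock: 17.8
tcp_pos: [0.5255, 0.3707, 0.4795]
orientation: [0.001, -0.021, 1.0, -0.0]
wrist_force: [-1.5, -5.5, 5.0]
finger_gap: 0.0118
t17.80 pos [0.5255 0.3707 0.4795] yaw 92.38 gap 0.0118 F [-1.5 -5.5  5. ] j6 0.45 tilt 0.11
turn z -0.0 deg, then shift x 0.8 y -121.9 z 184.5 mm
```

View pics/t10.png

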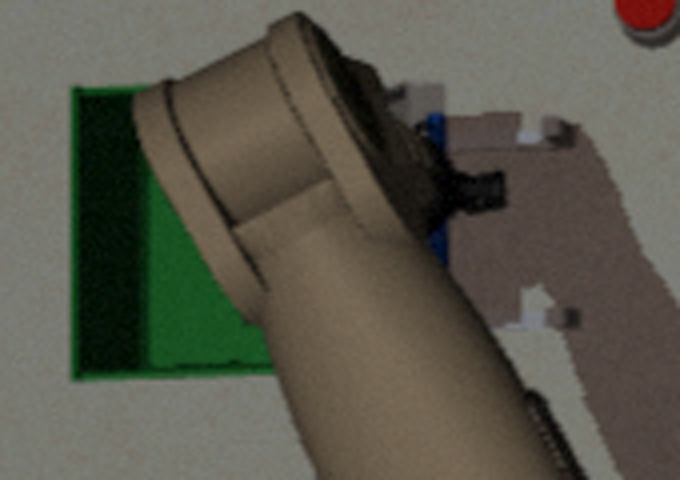

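Run:
```python
import numpy as np
f=lambda t:231.35*np.array([np.cos(np.radians(173.8)-t),np.sin(np.radians(173.8)-t)])-[-230,25]
p=[[120.2-1,185.2]]+[f(t) for t in (.9,.8,.7,.6,.5,.4,.3,.2,.12,.06,0)]
print(np.diff(p,axis=0).round(1).tolist())
```

```text
[[-12.6, -14.5], [-18.9, -13.3], [-17.5, -15.1], [-15.9, -16.8], [-14.1, -18.3], [-12.2, -19.6], [-10.2, -20.7], [-8.1, -21.7], [-4.9, -17.8], [-2.7, -13.6], [-1.9, -13.7]]
```

```bash
python3 -m crank '[[0,-13,14,0,0,0,0],[0,-18.9,13.3,0,0,0,0],[0,-17.5,15.1,0,0,0,0],[0,-15.9,16.8,0,0,0,0],[0,-14,18.3,0,0,0,0],[0,-12.2,19.6,0,0,0,0],[0,0,0,0,0,0,0],[0,0,0,0,0,0,0]]' 50
python3 - <<'E'
from h import *
plan(.5298,.2515,.2945,92.4)
snap("side","s11",(220,60,380,260),4)
snap("top","t11",(120,150,290,270),4)
E
```

```text
clock: 18.85
tcp_pos: [0.5296, 0.2782, 0.3817]
orientation: [0.0, -0.02, 1.0, -0.002]
wrist_force: [-2.4, -11.0, 5.3]
finger_gap: 0.0117
t18.85 pos [0.5296 0.2782 0.3817] yaw 92.30 gap 0.0117 F [ -2.4 -11.    5.3] j6 0.31 tilt 0.17
turn z -0.1 deg, then shift x 0.9 y -26.6 z 87.2 mm
```

View pics/t11.png

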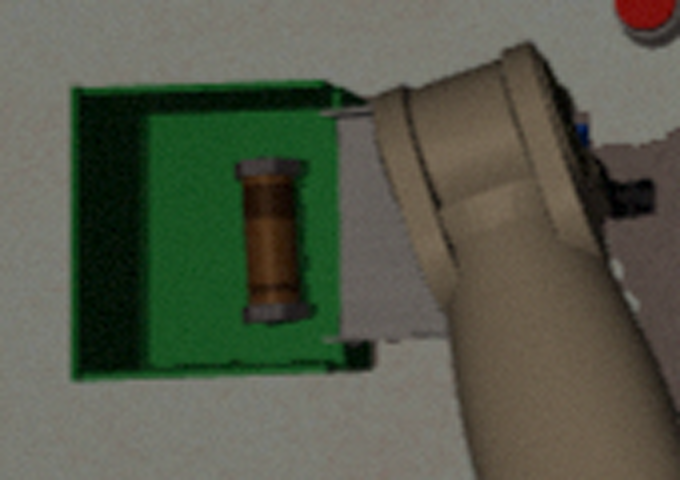

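The cartridge now lies flat on the caddy floor at crop (272,240), well away from the walls. I lower the tray the rest of the way.

```bash
python3 -m crank '[[0,-10,20.7,0,0,0,0],[0,-8,21.7,0,0,0,0],[0,-5,17.8,0,0,0,0],[0,-2.5,13.6,0,0,0,0],[0,-1.5,12,0,0,0,0],[0,0,0,0,0,0,0],[0,0,0,0,0,0,0],[0,0,0,0,0,0,0]]' 50
python3 - <<'E'
from h import *
plan(.5298,.2515,.2945,92.4)
E
```

```text
clock: 19.95
tcp_pos: [0.531, 0.2522, 0.2953]
orientation: [0.0, -0.021, 1.0, -0.001]
wrist_force: [-0.0, -6.4, -0.2]
finger_gap: 0.0122
t19.95 pos [0.531  0.2522 0.2953] yaw 92.38 gap 0.0122 F [-0.  -6.4 -0.2] j6 0.27 tilt 0.06
turn z -0.0 deg, then shift x 1.2 y -0.7 z 0.8 mm
```

```bash
python3 -m crank '[[0,-1.5,1,0,0,0,0.42],[0,0,0,0,0,0,0.42],[0,0,0,0,0,0,0.42],[0,0,0,0,0,0,0.42],[0,0,-15,0,0,0,0.42],[0,0,-25,0,0,0,0.42],[0,0,-40,0,0,0,0.42],[0,0,-40,0,0,0,0.42]]' 50
python3 -m crank '[[0,-40,0,0,0,0,1],[0,-50,0,0,0,0,1],[0,-50,0,0,0,0,1],[0,-50,0,0,0,0,1],[0,-40,0,0,0,0,1],[0,0,0,0,0,0,1],[0,0,0,0,0,0,1],[0,0,0,0,0,0,1]]' 50
python3 - <<'E'
from h import *
plan(.4792,-.2515,.38,100)
snap("side","s12",(180,60,400,260),3.6)
a=snap("top","t12",(130,150,500,270),2)
print("blue",blobs(a,(100,120,40),(125,255,255)))
cv2.imwrite("pics/t12b.png",cv2.resize(a[160:280,310:500],None,fx=4,fy=4,interpolation=cv2.INTER_CUBIC))
E
```

```text
clock: 20.95
tcp_pos: [0.5305, 0.2506, 0.4165]
orientation: [0.0, -0.021, 1.0, 0.0]
wrist_force: [0.6, -0.1, 0.0]
finger_gap: 0.0357
clock: 21.95
tcp_pos: [0.5401, 0.0218, 0.4146]
orientation: [0.0, -0.021, 1.0, 0.0]
wrist_force: [0.1, 0.8, 0.0]
finger_gap: 0.0852
t21.95 pos [0.5401 0.0218 0.4146] yaw 92.45 gap 0.0852 F [0.1 0.8 0. ] j6 -0.15 tilt 0.03
turn z -7.5 deg, then shift x 107.5 y -258.6 z 34.6 mm
blue [(89.0, ((427.0, 236.5), (9.0, 14.0), 90.0)), (98.0, ((465.5000305175781, 210.0), (14.708709716796875, 8.825225830078125), 11.309932708740234)), (155.5, ((420.3399658203125, 208.8799591064453), (14.566400527954102, 15.132086753845215), 81.8698959350586)), (94.5, ((276.17169189453125, 203.00938415527344), (38.07017517089844, 3.4271726608276367), 88.36341857910156)), (158.5, ((470.6177062988281, 182.0294189453125), (15.279744148254395, 14.309601783752441), 14.03624439239502))]
```

View pics/s12.png

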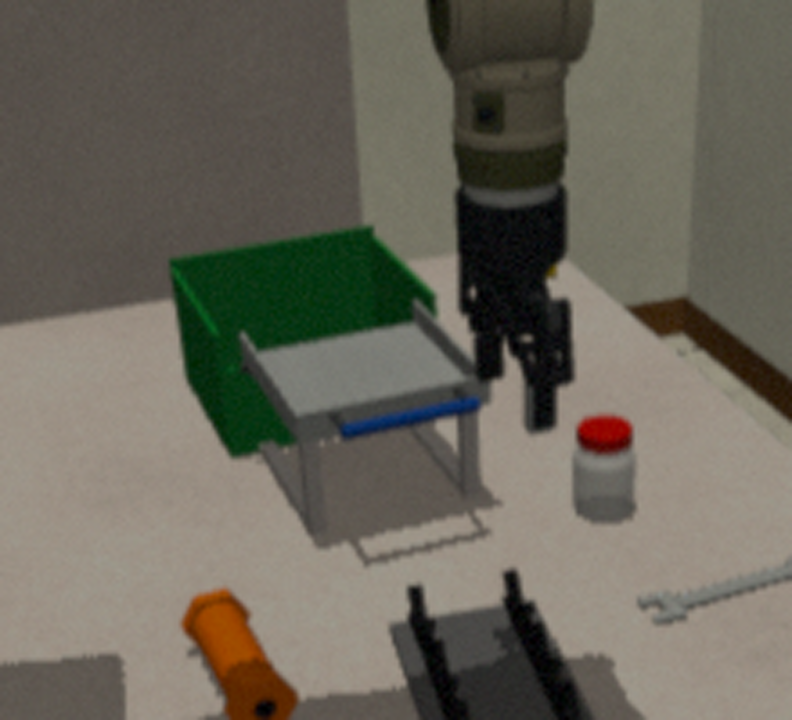

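View pics/t12b.png

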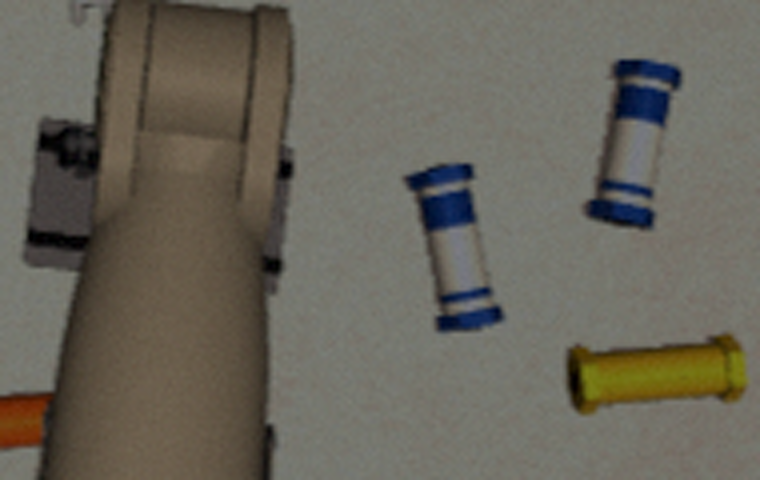

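View pics/t12.png

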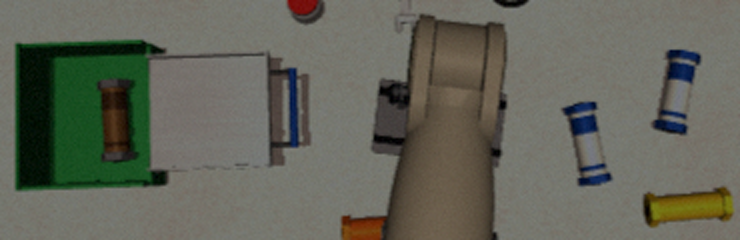

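The spent cartridge lies in the caddy at (117,120) of the last crop and the tray is level. Both new cartridges are where they were. Before placing, I refine the cradle's lengthwise position from its saddles in the first picture.

Run:
```python
from h import *
a=cv2.imread("pics/top0.png")
cv2.imwrite("pics/sad.png",cv2.resize(a[180:240,312:392],None,fx=9,fy=9,interpolation=cv2.INTER_CUBIC))
# flats at between-groove points on plan estimate
u=np.array([np.cos(np.radians(-6)),np.sin(np.radians(-6)),0]);l=np.array([-u[1],u[0],0])
c=np.array([.5138,.0054,.05])
for s in (-40,40): 
  for e in (-48,-42,-36,36,42,48): print(s,e,proj("top",[c+l*s/1e3+u*e/1e3]).round(1))
g=a[:,:,:].sum(2)
for col in (341,342,367,368): print(col,[(r,int(g[r,col])) for r in range(190,232)])
```

```text
-40 -48 [[360. 226.]]
-40 -42 [[360.2 224.3]]
-40 -36 [[360.4 222.5]]
-40 36 [[362.6 201.8]]
-40 42 [[362.8 200.1]]
-40 48 [[363.  198.4]]
40 -48 [[336.8 223.4]]
40 -42 [[337.  221.7]]
40 -36 [[337.2 219.9]]
40 36 [[339.5 199.2]]
40 42 [[339.7 197.5]]
40 48 [[339.9 195.7]]
341 [(190, 361), (191, 321), (192, 172), (193, 198), (194, 196), (195, 186), (196, 131), (197, 39), (198, 38), (199, 67), (200, 166), (201, 198), (202, 196), (203, 196), (204, 202), (205, 197), (206, 204), (207, 204), (208, 190), (209, 189), (210, 208), (211, 198), (212, 198), (213, 193), (214, 197), (215, 196), (216, 199), (217, 206), (218, 196), (219, 174), (220, 43), (221, 3), (222, 7), (223, 67), (224, 171), (225, 213), (226, 209), (227, 194), (228, 195), (229, 269), (230, 352), (231, 351)]
342 [(190, 356), (191, 320), (192, 166), (193, 199), (194, 211), (195, 180), (196, 99), (197, 40), (198, 32), (199, 64), (200, 142), (201, 200), (202, 202), (203, 207), (204, 201), (205, 209), (206, 202), (207, 203), (208, 204), (209, 198), (210, 209), (211, 198), (212, 208), (213, 202), (214, 206), (215, 200), (216, 212), (
[... 476 characters left out ...]
215, 208), (216, 204), (217, 207), (218, 198), (219, 199), (220, 198), (221, 207), (222, 189), (223, 106), (224, 0), (225, 35), (226, 39), (227, 156), (228, 200), (229, 203), (230, 195), (231, 190)]
368 [(190, 364), (191, 358), (192, 361), (193, 361), (194, 315), (195, 176), (196, 201), (197, 202), (198, 160), (199, 39), (200, 37), (201, 13), (202, 63), (203, 146), (204, 198), (205, 190), (206, 202), (207, 192), (208, 194), (209, 204), (210, 203), (211, 199), (212, 200), (213, 206), (214, 183), (215, 203), (216, 197), (217, 202), (218, 198), (219, 199), (220, 198), (221, 194), (222, 197), (223, 111), (224, 16), (225, 15), (226, 38), (227, 129), (228, 207), (229, 198), (230, 206), (231, 184)]
```

View pics/sad.png

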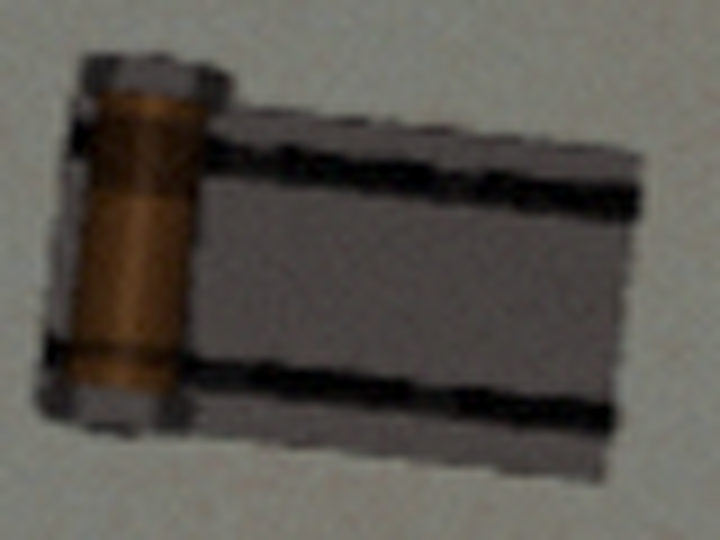

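Saddle edges agree with the plate estimate to about 1 mm. I take groove2 ≈ (0.523, 0.086) and groove0 ≈ (0.506, −0.073), both at yaw −6°. Next is new cartridge A.

```bash
python3 -m crank '[[0,0,0,0,0,-7.5,1],[15,-37,4,0,0,0,1],[15,-37,4,0,0,0,1],[15,-37,4,0,0,0,1],[15,-37,4,0,0,0,1],[16,-37,5,0,0,0,1],[16,-37,7,0,0,0,1],[15,-36,6,0,0,0,1]]' 40
python3 -m crank '[[0,0,0,0,0,0,1],[0,0,30,0,0,0,1],[0,0,30,0,0,0,1],[0,0,30,0,0,0,1],[0,0,0,0,0,0,1],[0,0,0,0,0,0,1],[0,0,0,0,0,0,1],[0,0,0,0,0,0,1]]' 40
python3 - <<'E'
from h import *
plan(.4792,-.2515,.183,100)
snap("side","s13",(220,160,480,400),3)
E
```

```text
clock: 23.05
tcp_pos: [0.479, -0.2522, 0.38]
orientation: [0.0, -0.087, 0.996, 0.0]
wrist_force: [0.3, 0.0, 0.3]
finger_gap: 0.0854
clock: 24.05
tcp_pos: [0.4794, -0.2518, 0.2914]
orientation: [0.001, -0.086, 0.996, -0.001]
wrist_force: [-0.7, 0.0, 0.1]
finger_gap: 0.0852
t24.05 pos [ 0.4794 -0.2518  0.2914] yaw 99.88 gap 0.0852 F [-0.7  0.   0.1] j6 -0.80 tilt 0.12
turn z -0.1 deg, then shift x 0.1 y 0.3 z 108.4 mm
```

View pics/s13.png

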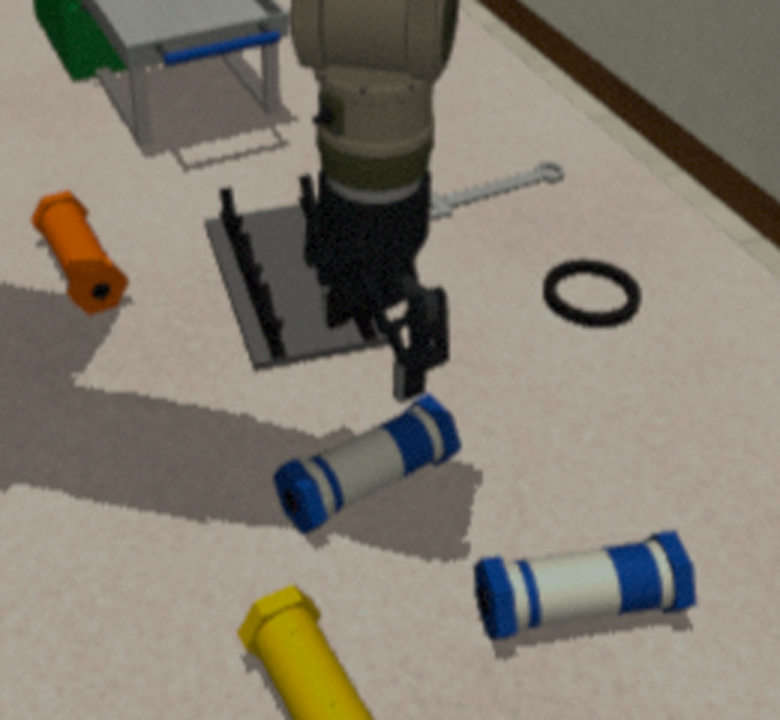

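```bash
python3 - <<'E'
from h import *
print(proj("side",[[.4792,-.2515,.025]]))
E
python3 -m crank '[[0,0,30,0,0,0,1],[0,0,30,0,0,0,1],[0,0,25,0,0,0,1],[0,0,13,0,0,0,1],[0,0,10,0,0,0,1],[0,0,0,0,0,0,1],[0,0,0,0,0,0,1],[0,0,0,0,0,0,1]]' 40
python3 -m crank '[[0,0,0,0,0,0,0.2],[0,0,0,0,0,0,0.2],[0,0,0,0,0,0,0.2],[0,0,0,0,0,0,0.2],[0,0,0,0,0,0,0.2],[0,0,0,0,0,0,0.2],[0,0,0,0,0,0,0.2],[0,0,0,0,0,0,0.2]]' 40
python3 - <<'E'
from h import *
plan(.4792,-.2515,.183,100)
E
```

```text
[[342.50219998 313.92682999]]
clock: 25.1
tcp_pos: [0.4794, -0.2519, 0.183]
orientation: [0.001, -0.086, 0.996, -0.0]
wrist_force: [1.0, -0.2, 0.5]
finger_gap: 0.0855
clock: 26.1
tcp_pos: [0.4791, -0.2517, 0.1826]
orientation: [0.0, -0.086, 0.996, -0.0]
wrist_force: [-1.3, 1.3, 5.1]
finger_gap: 0.0427
t26.10 pos [ 0.4791 -0.2517  0.1826] yaw 99.88 gap 0.0427 F [-1.3  1.3  5.1] j6 -0.80 tilt 0.02
turn z -0.1 deg, then shift x -0.2 y 0.1 z -0.4 mm
```

Gripped at a 43 mm gap. I lift and carry it to groove0.

```bash
python3 -m crank '[[0,0,-15,0,0,0,0.2],[0,0,-30,0,0,0,0.2],[0,0,-40,0,0,0,0.2],[0,0,-40,0,0,0,0.2],[0,0,-20,0,0,7.9,0.2],[0,0,0,0,0,8,0.2],[0,0,0,0,0,0,0.2],[0,0,0,0,0,0,0.2]]' 40
python3 - <<'E'
from h import *
plan(.506,-.073,.32,84)
E
```

```text
clock: 27.1
tcp_pos: [0.4788, -0.2515, 0.3269]
orientation: [-0.0, 0.052, 0.999, 0.0]
wrist_force: [-0.5, 0.0, -2.7]
finger_gap: 0.0431
t27.10 pos [ 0.4788 -0.2515  0.3269] yaw 84.10 gap 0.0431 F [-0.5  0.  -2.7] j6 -0.53 tilt 0.05
turn z 0.1 deg, then shift x -8.4 y 180.4 z 6.9 mm
```

```bash
python3 -m crank '[[-2,36,0,0,0,0,0.2],[-2,36,0,0,0,0,0.2],[-2,36,0,0,0,0,0.2],[-2,36,0,0,0,0,0.2],[0,36,7,0,0,0,0.2],[0,0,30,0,0,0,0.2],[0,0,15,0,0,0,0.2],[0,0,0,0,0,0,0.2]]' 40
python3 - <<'E'
from h import *
plan(.506,-.073,.2136,84)
snap("side","s14",(240,130,400,330),4)
E
```

```text
clock: 28.1
tcp_pos: [0.5052, -0.0736, 0.2738]
orientation: [-0.002, 0.053, 0.999, 0.0]
wrist_force: [0.4, -0.6, -1.7]
finger_gap: 0.043
t28.10 pos [ 0.5052 -0.0736  0.2738] yaw 83.98 gap 0.0430 F [ 0.4 -0.6 -1.7] j6 -0.20 tilt 0.20
turn z -0.0 deg, then shift x -0.8 y 0.6 z 60.2 mm
```

View pics/s14.png

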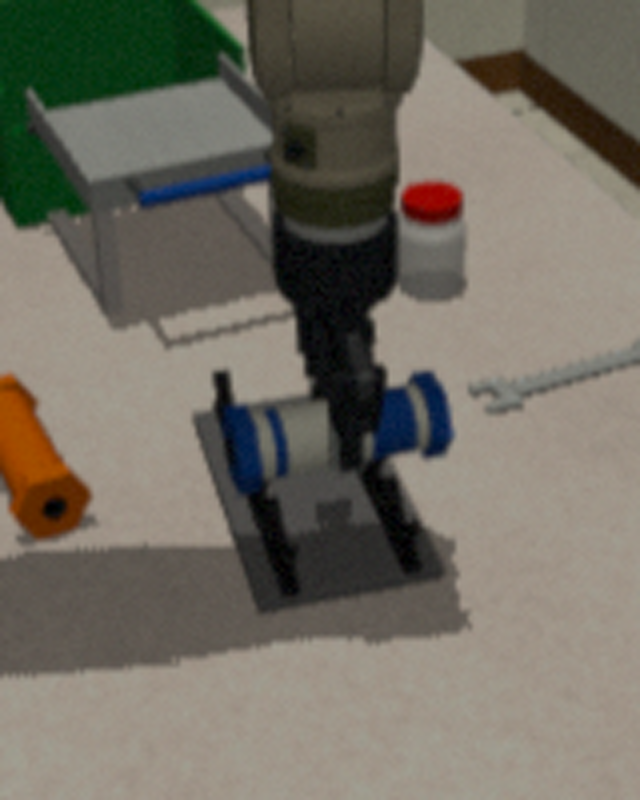

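```bash
python3 - <<'E'
from h import *
print(proj("side",[[.5052,-.0736,.116],[.5152,-.0736,.116]]))
E
python3 -m crank '[[-0.5,0.5,12,0,0,0,0.2],[0,0,10,0,0,0,0.2],[0,0,10,0,0,0,0.2],[0,0,8,0,0,0,0.2],[0,0,6,0,0,0,0.2],[0,0,5,0,0,0,0.2],[0,0,0,0,0,0,0.2],[0,0,0,0,0,0,0.2]]' 40
python3 - <<'E'
from h import *
plan(.506,-.073,.2136,84)
snap("side","s15",(240,130,400,330),4)
E
```

```text
[[324.15930286 237.91914224]
 [327.73190422 237.04702445]]
clock: 29.15
tcp_pos: [0.5066, -0.0731, 0.2244]
orientation: [0.0, 0.053, 0.999, -0.0]
wrist_force: [0.5, 0.1, -2.4]
finger_gap: 0.0424
t29.15 pos [ 0.5066 -0.0731  0.2244] yaw 83.97 gap 0.0424 F [ 0.5  0.1 -2.4] j6 -0.19 tilt 0.03
turn z -0.0 deg, then shift x 0.6 y -0.0 z 10.8 mm
```

View pics/s15.png

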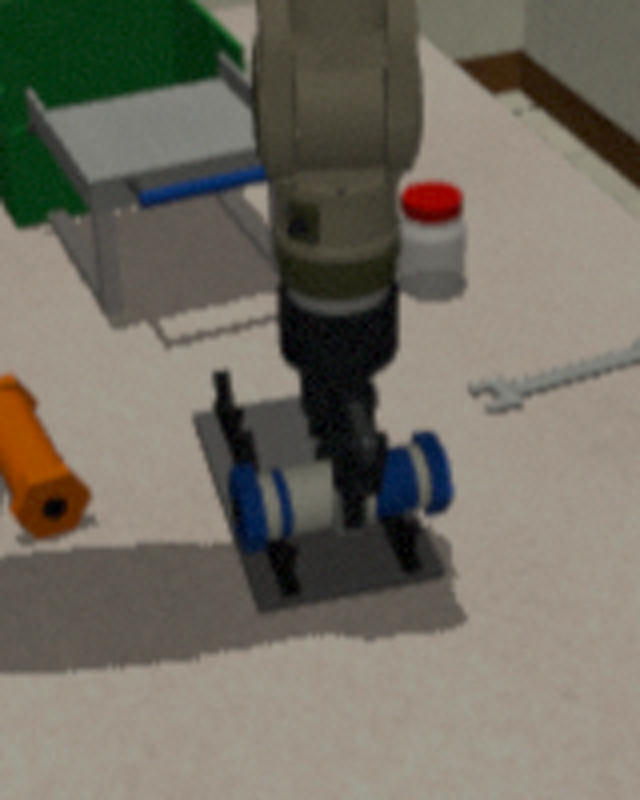

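Both caps sit outside the saddles, so I lower the last 10 mm gently.

```bash
python3 -m crank '[[0,0,3,0,0,0,0.2],[0,0,3,0,0,0,0.2],[0,0,2,0,0,0,0.2],[0,0,1,0,0,0,0.2],[0,0,1,0,0,0,0.2],[0,0,0,0,0,0,0.2],[0,0,0,0,0,0,0.2],[0,0,0,0,0,0,0.2]]' 40
python3 -m crank '[[0,0,1,0,0,0,0.2],[0,0,1,0,0,0,0.2],[0,0,0,0,0,0,0.2],[0,0,0,0,0,0,0.2],[0,0,0,0,0,0,0.2],[0,0,0,0,0,0,0.2],[0,0,0,0,0,0,0.2],[0,0,0,0,0,0,0.2]]' 40
```

```text
clock: 30.2
tcp_pos: [0.5065, -0.073, 0.2145]
orientation: [0.0, 0.053, 0.999, 0.0]
wrist_force: [-2.0, 0.8, 5.3]
finger_gap: 0.0429
clock: 31.2
tcp_pos: [0.5065, -0.073, 0.2142]
orientation: [0.001, 0.053, 0.999, -0.0]
wrist_force: [-6.3, 2.8, 19.1]
finger_gap: 0.0431
```

It is bottomed, with 19 N upward and no further descent. I relieve the push, open and rise.

```bash
python3 -m crank '[[0,0,-1.5,0,0,0,0.2],[0,0,0,0,0,0,0.6],[0,0,0,0,0,0,0.75],[0,0,0,0,0,0,0.75],[0,0,0,0,0,0,0.75],[0,0,-15,0,0,0,0.75],[0,0,-30,0,0,0,0.75],[0,0,-40,0,0,0,0.75]]' 40
python3 -m crank '[[0,0,-50,0,0,0,1],[0,-40,-20,0,0,5,1],[0,-40,0,0,0,0,1],[0,-40,0,0,0,0,1],[0,-40,0,0,0,0,1],[0,0,0,0,0,0,1],[0,0,0,0,0,0,1],[0,0,0,0,0,0,1]]' 40
python3 - <<'E'
from h import *
plan(.5702,-.4088,.36,79.8)
snap("side","s16",(240,130,400,330),4)
a=snap("top","t16",(310,160,500,280),4)
print("blue",blobs(a,(100,120,40),(125,255,255)))
E
```

```text
clock: 32.2
tcp_pos: [0.5061, -0.0729, 0.2998]
orientation: [-0.001, 0.053, 0.999, 0.0]
wrist_force: [0.8, -0.3, -0.1]
finger_gap: 0.0641
clock: 33.2
tcp_pos: [0.4794, -0.2297, 0.369]
orientation: [0.0, 0.095, 0.995, 0.0]
wrist_force: [0.3, 0.2, -0.3]
finger_gap: 0.0855
t33.20 pos [ 0.4794 -0.2297  0.369 ] yaw 79.04 gap 0.0855 F [ 0.3  0.2 -0.3] j6 -0.41 tilt 0.02
turn z -0.8 deg, then shift x -121.1 y -160.2 z 9.0 mm
blue [(102.5, ((370.5, 228.5), (9.0, 15.0), 90.0)), (172.5, ((374.07928466796875, 199.28659057617188), (15.23955249786377, 14.687395095825195), 6.340191841125488)), (96.5, ((276.20025634765625, 203.00856018066406), (38.07017517089844, 3.4842920303344727), 88.36341857910156)), (154.5, ((494.0, 189.0), (14.0, 14.0), 90.0))]
```

View pics/s16.png

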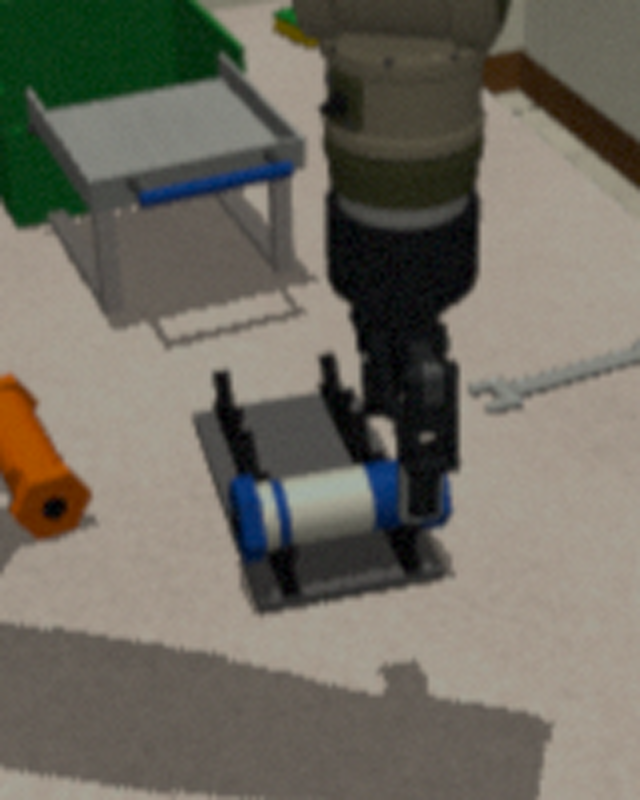

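View pics/t16.png

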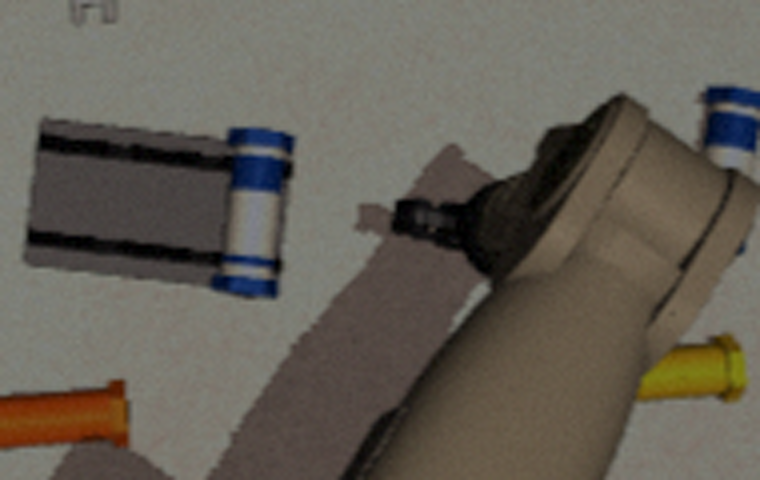

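A is seated in groove0. The second new cartridge has been knocked to about (494,205), so I back the arm away and measure it again.

```bash
python3 -m crank '[[0,50,0,0,0,0,1],[0,50,0,0,0,0,1],[0,50,0,0,0,0,1],[0,50,0,0,0,0,1],[0,0,0,0,0,0,1],[0,0,0,0,0,0,1],[0,0,0,0,0,0,1],[0,0,0,0,0,0,1]]' 40
python3 - <<'E'
from h import *
snap("side","s17",(300,240,560,400),3)
a=snap("top","t17",(440,150,540,270),6)
print("blue",blobs(a,(100,120,40),(125,255,255)))
E
```

```text
clock: 34.3
tcp_pos: [0.5174, -0.0354, 0.3687]
orientation: [0.0, 0.097, 0.995, 0.0]
wrist_force: [0.3, 0.0, 0.5]
finger_gap: 0.0854
blue [(97.0, ((488.1346740722656, 216.8269500732422), (15.493175506591797, 9.021342277526855), 11.309932708740234)), (96.5, ((276.20025634765625, 203.00856018066406), (38.07017517089844, 3.4842920303344727), 88.36341857910156)), (154.5, ((494.0, 189.0), (14.0, 14.0), 90.0))]
```

View pics/t17.png

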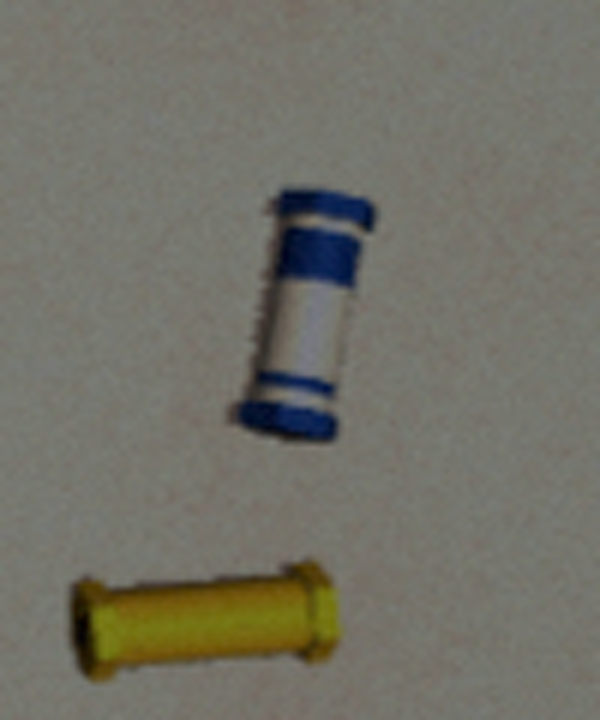

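View pics/s17.png

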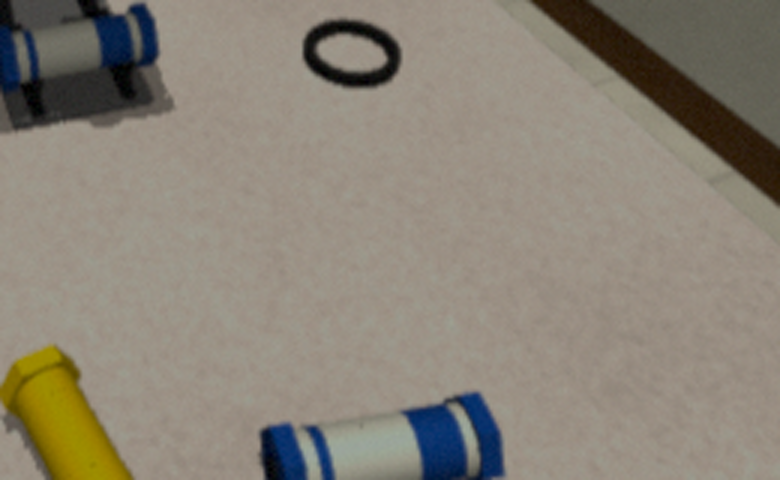

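Run:
```python
from h import *
T=lambda x,y:(x/6+440,y/6+150)
print(ray("top",[T(308,315)],.035),ray("top",[T(308,315)],.025))
q=ray("top",[T(319,250),T(296.5,383)],.025);e=q[0]-q[1];a=np.degrees(np.arctan2(e[1],e[0]));print(q,a)
q=ray("top",[T(326,191),T(288,440)],.035);e=q[0]-q[1];print(q,np.degrees(np.arctan2(e[1],e[0])),np.linalg.norm(e))
c=ray("top",[T(308,315)],.025)[0]; 
S=lambda x,y:(x/3+300,y/3+240)
print("side pred",proj("side",[c]),"side box mid approx",S(383,440))
plan(.547,-.481,.36,90+a)
```

```text
[[ 0.5478845  -0.48739539  0.035     ]] [[ 0.54865912 -0.49085418  0.025     ]]
[[ 0.58683122 -0.49808684  0.025     ]
 [ 0.50888208 -0.4833219   0.025     ]] -10.72575654679684
[[ 0.62038378 -0.49939735  0.035     ]
 [ 0.47532793 -0.4743135   0.035     ]] -9.810873843890965 0.14720869227077193
side pred [[427.20701149 392.09965057]] side box mid approx (427.6666666666667, 386.66666666666663)
t34.40 pos [ 0.5174 -0.0352  0.3687] yaw 78.88 gap 0.0854 F [-0.   0.4  0.8] j6 -0.03 tilt 0.01
turn z -0.4 deg, then shift x -112.0 y -432.5 z 8.7 mm
```

```bash
python3 - <<'E'
from h import *
plan(.5483,-.490,.35,79.6)
E
python3 -m crank '[[-15,-50,0,0,0,0,1],[-15,-50,0,0,0,-0.6,1],[-15,-50,0,0,0,0,1],[-15,-50,0,0,0,0,1],[-15,-50,0,0,0,0,1],[-15,-50,0,0,0,0,1],[-12,-50,0,0,0,0,1],[0,0,0,0,0,0,1]]' 40
python3 - <<'E'
from h import *
plan(.5483,-.490,.30,79.6)
E
```

```text
t34.40 pos [ 0.5174 -0.0352  0.3687] yaw 78.88 gap 0.0854 F [-0.   0.4  0.8] j6 -0.03 tilt 0.01
turn z -0.7 deg, then shift x -112.4 y -441.8 z 18.7 mm
clock: 35.4
tcp_pos: [0.5524, -0.4015, 0.3671]
orientation: [-0.0, 0.094, 0.996, -0.0]
wrist_force: [0.1, -0.5, -0.2]
finger_gap: 0.0853
t35.40 pos [ 0.5524 -0.4015  0.3671] yaw 79.26 gap 0.0853 F [ 0.1 -0.5 -0.2] j6 -0.56 tilt 0.03
turn z -0.3 deg, then shift x -11.9 y -87.8 z 67.1 mm
```

```bash
python3 -m crank '[[-6,-44,0,0,0,-0.3,1],[-6,-44,0,0,0,0,1],[0,0,30,0,0,0,1],[0,0,30,0,0,0,1],[0,0,0,0,0,0,1],[0,0,0,0,0,0,1],[0,0,0,0,0,0,1],[0,0,0,0,0,0,1]]' 40
python3 - <<'E'
from h import *
plan(.5483,-.490,.183,79.6)
snap("side","s18",(340,240,540,400),4)
snap("top","t18",(440,150,540,270),6)
E
```

```text
clock: 36.4
tcp_pos: [0.5498, -0.4859, 0.3103]
orientation: [0.001, 0.088, 0.996, -0.001]
wrist_force: [0.2, 0.7, 0.2]
finger_gap: 0.0855
t36.40 pos [ 0.5498 -0.4859  0.3103] yaw 79.88 gap 0.0855 F [0.2 0.7 0.2] j6 -0.66 tilt 0.14
turn z 0.3 deg, then shift x 0.7 y -4.3 z 127.3 mm
```

View pics/s18.png

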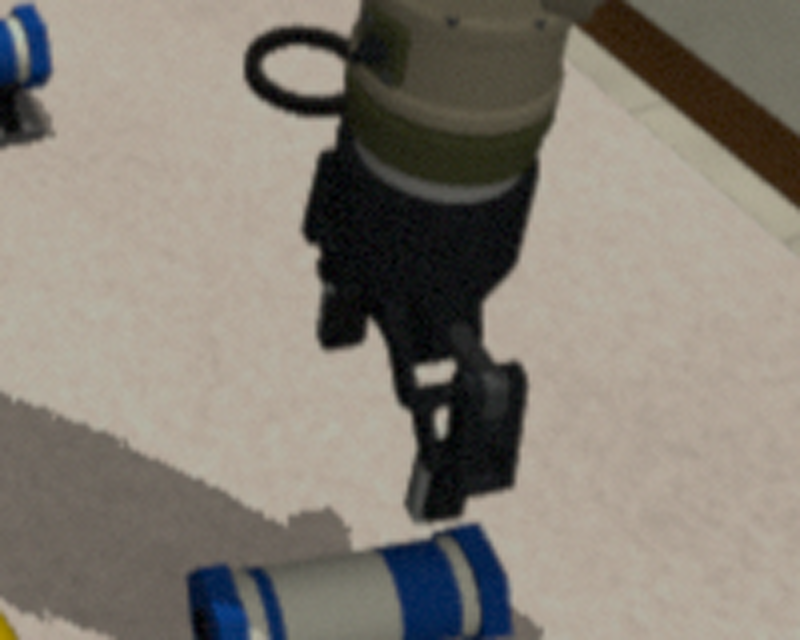

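View pics/t18.png

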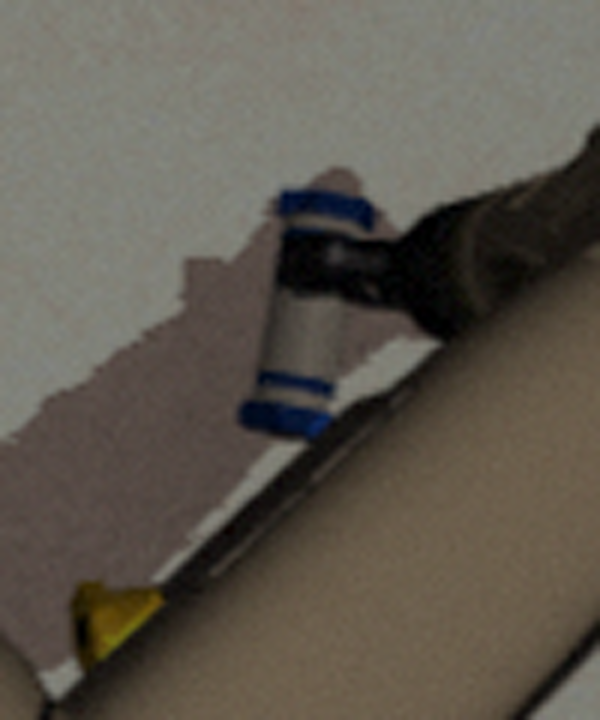

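```bash
python3 -m crank '[[0.5,-4,20,0,0,0.3,1],[0,0,25,0,0,0,1],[0,0,25,0,0,0,1],[0,0,0,0,0,0,1],[0,0,0,0,0,0,1],[0,0,0,0,0,0,1],[0,0,0,0,0,0,1],[0,0,0,0,0,0,1]]' 40
python3 - <<'E'
from h import *
plan(.5483,-.490,.183,79.6)
snap("side","s19",(340,240,540,400),4)
E
```

```text
clock: 37.5
tcp_pos: [0.5484, -0.4898, 0.2393]
orientation: [0.0, 0.091, 0.996, -0.0]
wrist_force: [0.0, -0.7, 0.2]
finger_gap: 0.0856
t37.50 pos [ 0.5484 -0.4898  0.2393] yaw 79.57 gap 0.0856 F [ 0.  -0.7  0.2] j6 -0.66 tilt 0.05
turn z -0.0 deg, then shift x 0.1 y -0.2 z 56.3 mm
```

View pics/s19.png

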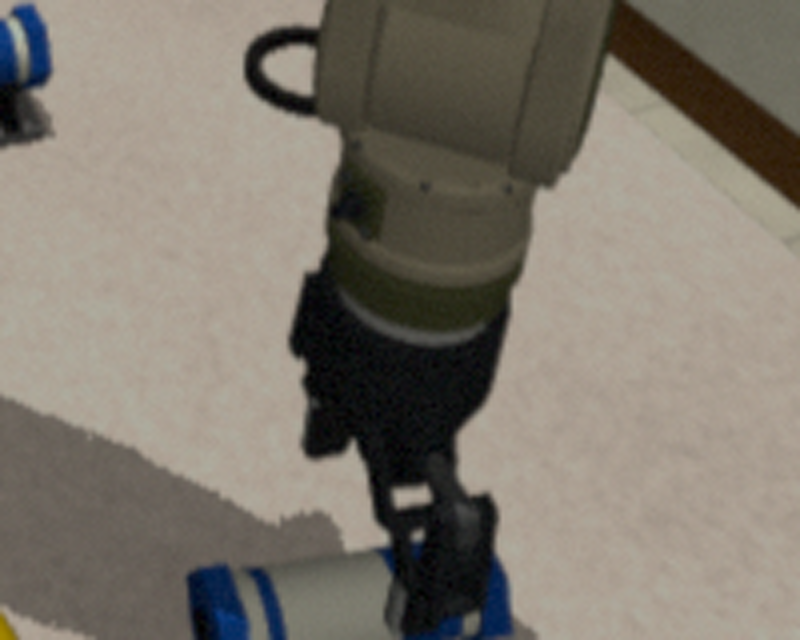

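```bash
python3 -m crank '[[0,0,18,0,0,0,1],[0,0,15,0,0,0,1],[0,0,13,0,0,0,1],[0,0,10,0,0,0,1],[0,0,0,0,0,0,1],[0,0,0,0,0,0,1],[0,0,0,0,0,0,1],[0,0,0,0,0,0,1]]' 40
python3 -m crank '[[0,0,0,0,0,0,0.2],[0,0,0,0,0,0,0.2],[0,0,0,0,0,0,0.2],[0,0,0,0,0,0,0.2],[0,0,0,0,0,0,0.2],[0,0,0,0,0,0,0.2],[0,0,0,0,0,0,0.2],[0,0,0,0,0,0,0.2]]' 40
python3 - <<'E'
from h import *
plan(.5483,-.490,.183,79.6)
E
```

```text
clock: 38.55
tcp_pos: [0.5485, -0.4898, 0.1833]
orientation: [0.0, 0.091, 0.996, -0.0]
wrist_force: [0.3, -0.2, -0.8]
finger_gap: 0.0853
clock: 39.55
tcp_pos: [0.5484, -0.4897, 0.1829]
orientation: [0.0, 0.091, 0.996, -0.0]
wrist_force: [-0.2, 1.6, 4.3]
finger_gap: 0.0427
t39.55 pos [ 0.5484 -0.4897  0.1829] yaw 79.57 gap 0.0427 F [-0.2  1.6  4.3] j6 -0.66 tilt 0.02
turn z -0.0 deg, then shift x 0.0 y -0.3 z -0.1 mm
```

```bash
python3 -m crank '[[0,0,-15,0,0,0,0.2],[0,0,-30,0,0,0,0.2],[0,0,-40,0,0,0,0.2],[0,0,-40,0,0,0,0.2],[0,0,-40,0,0,-4.4,0.2],[0,0,0,0,0,0,0.2],[0,0,0,0,0,0,0.2],[0,0,0,0,0,0,0.2]]' 40
python3 - <<'E'
from h import *
plan(.523,.086,.345,84)
snap("side","s20",(300,200,560,400),3)
E
```

```text
clock: 40.55
tcp_pos: [0.5479, -0.4893, 0.3451]
orientation: [-0.001, 0.053, 0.999, 0.002]
wrist_force: [0.0, -0.6, -2.6]
finger_gap: 0.0428
t40.55 pos [ 0.5479 -0.4893  0.3451] yaw 83.94 gap 0.0428 F [ 0.  -0.6 -2.6] j6 -0.73 tilt 0.24
turn z -0.1 deg, then shift x 84.9 y 569.6 z 0.1 mm
```

View pics/s20.png

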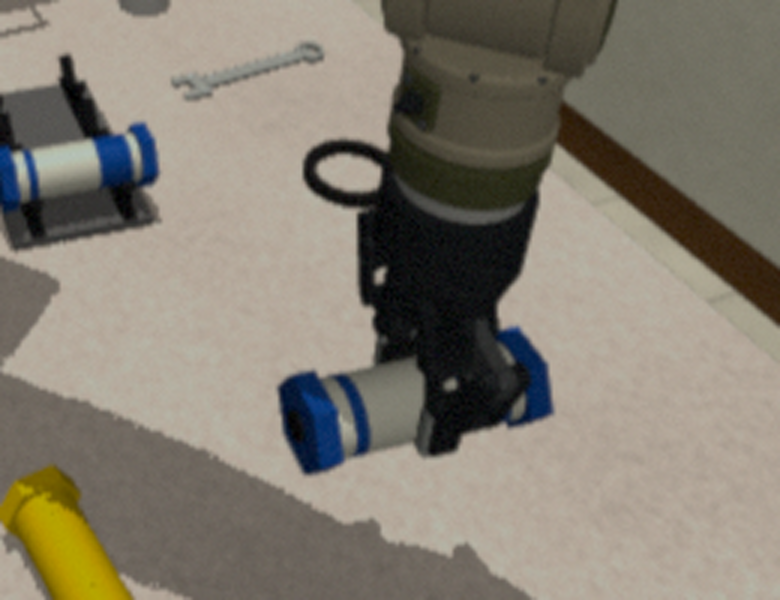

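```bash
python3 - <<'E'
from h import *
print(proj("side",[[.5479,-.4893,.187],[.5579,-.490,.187]]))
E
python3 -m crank '[[8,40,0,0,0,0,0.2],[8,50,0,0,0,0,0.2],[8,50,0,0,0,0,0.2],[8,50,0,0,0,0,0.2],[8,50,0,0,0,0,0.2],[8,50,0,0,0,0,0.2],[8,50,0,0,0,0,0.2],[8,50,0,0,0,0,0.2]]' 40
python3 - <<'E'
from h import *
plan(.523,.086,.32,84)
E
```

```text
[[438.04810695 333.34634712]
 [443.26789175 331.91449475]]
clock: 41.6
tcp_pos: [0.525, -0.0934, 0.3468]
orientation: [-0.001, 0.053, 0.999, 0.0]
wrist_force: [0.2, 0.6, -2.9]
finger_gap: 0.0431
t41.60 pos [ 0.525  -0.0934  0.3468] yaw 83.95 gap 0.0431 F [ 0.2  0.6 -2.9] j6 -0.22 tilt 0.08
turn z -0.1 deg, then shift x 20.7 y 178.2 z 26.8 mm
```

```bash
python3 -m crank '[[5,40,0,0,0,0,0.2],[5,40,0,0,0,0,0.2],[5,40,0,0,0,0,0.2],[5,40,0,0,0,0,0.2],[2,18,0,0,0,0,0.2],[0,0,30,0,0,0,0.2],[0,0,30,0,0,0,0.2],[0,0,0,0,0,0,0.2]]' 40
python3 - <<'E'
from h import *
plan(.5215,.086,.2136,84)
snap("side","s21",(240,110,400,310),4)
P,M,s=tcp(); c=P+M[:,2]*.1576
u=-M[:,0]
print(c,proj("side",[c+u*k for k in (-.07,-.066,0,.066,.07)]))
E
```

```text
clock: 42.6
tcp_pos: [0.521, 0.0839, 0.2851]
orientation: [-0.003, 0.053, 0.999, -0.0]
wrist_force: [-0.5, -0.7, -2.7]
finger_gap: 0.0429
t42.60 pos [0.521  0.0839 0.2851] yaw 83.94 gap 0.0429 F [-0.5 -0.7 -2.7] j6 0.11 tilt 0.36
turn z -0.1 deg, then shift x -0.3 y 2.2 z 71.5 mm
[0.52135844 0.08381777 0.12915067] [[285.47116053 206.72450071]
 [286.84073532 206.51710548]
 [309.16063764 203.13719427]
 [330.9685505  199.83481382]
 [332.27417569 199.6371025 ]]
```

View pics/s21.png

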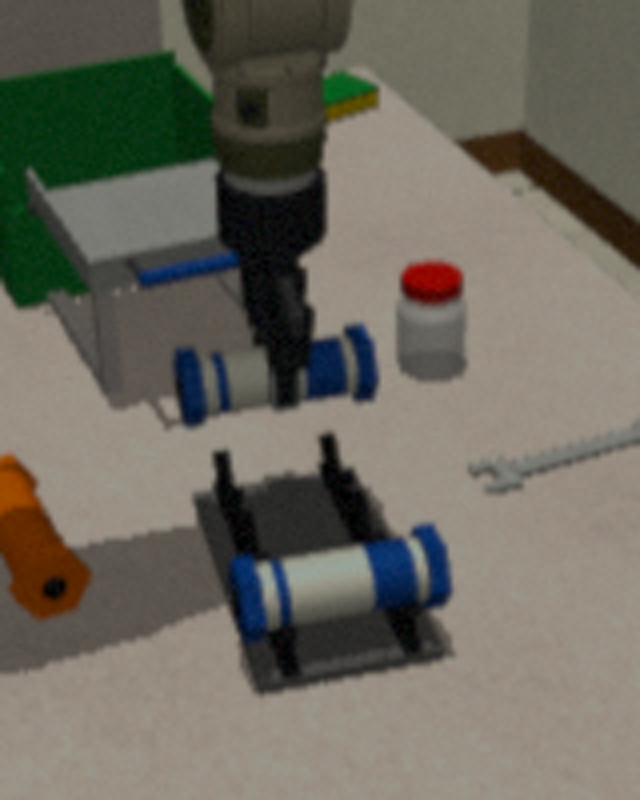

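Grasp is centred lengthwise, with the ends at 283.8 and 334.3 px against predicted 285.5 and 332.3. Now I lower.

```bash
python3 -m crank '[[-1.5,2,12,0,0,0,0.2],[0,0,12,0,0,0,0.2],[0,0,12,0,0,0,0.2],[0,0,10,0,0,0,0.2],[0,0,8,0,0,0,0.2],[0,0,6,0,0,0,0.2],[0,0,0,0,0,0,0.2],[0,0,0,0,0,0,0.2]]' 40
python3 - <<'E'
from h import *
plan(.523,.086,.2136,84)
snap("side","s22",(240,110,400,310),4)
E
```

```text
clock: 43.65
tcp_pos: [0.5243, 0.0861, 0.228]
orientation: [0.0, 0.053, 0.999, 0.0]
wrist_force: [0.5, 0.4, -3.4]
finger_gap: 0.0425
t43.65 pos [0.5243 0.0861 0.228 ] yaw 83.97 gap 0.0425 F [ 0.5  0.4 -3.4] j6 0.12 tilt 0.03
turn z -0.0 deg, then shift x 1.3 y -0.2 z 14.4 mm
```

View pics/s22.png

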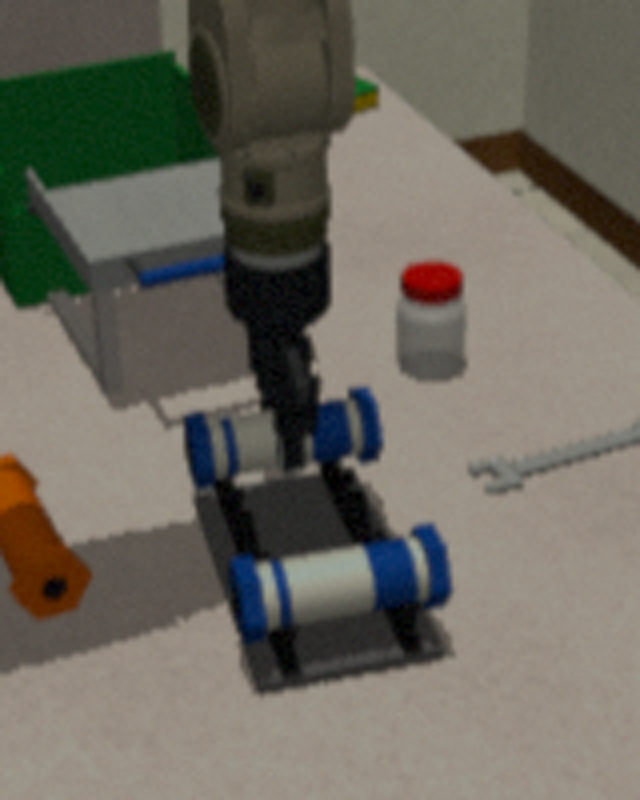

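```bash
python3 -m crank '[[1,0,4,0,0,0,0.2],[0,0,4,0,0,0,0.2],[0,0,3,0,0,0,0.2],[0,0,2,0,0,0,0.2],[0,0,1,0,0,0,0.2],[0,0,0,0,0,0,0.2],[0,0,0,0,0,0,0.2],[0,0,0,0,0,0,0.2]]' 40
python3 -m crank '[[0,0,1,0,0,0,0.2],[0,0,1,0,0,0,0.2],[0,0,0,0,0,0,0.2],[0,0,0,0,0,0,0.2],[0,0,0,0,0,0,0.2],[0,0,0,0,0,0,0.2],[0,0,0,0,0,0,0.2],[0,0,0,0,0,0,0.2]]' 40
```

```text
clock: 44.7
tcp_pos: [0.5232, 0.0864, 0.2141]
orientation: [0.0, 0.052, 0.999, 0.0]
wrist_force: [-3.2, 3.1, 4.8]
finger_gap: 0.043
clock: 45.7
tcp_pos: [0.5232, 0.0865, 0.2138]
orientation: [0.001, 0.052, 0.999, 0.0]
wrist_force: [-6.8, 3.8, 18.5]
finger_gap: 0.043
```

It is bottomed at the same height as A. I release, rise and move clear of the view.

```bash
python3 -m crank '[[0,0,-1.5,0,0,0,0.2],[0,0,0,0,0,0,0.6],[0,0,0,0,0,0,0.75],[0,0,0,0,0,0,0.75],[0,0,0,0,0,0,0.75],[0,0,-15,0,0,0,0.75],[0,0,-30,0,0,0,0.75],[0,0,-40,0,0,0,0.75]]' 40
python3 -m crank '[[0,0,-50,0,0,0,1],[0,-40,-20,0,0,0,1],[0,-50,0,0,0,0,1],[0,-50,0,0,0,0,1],[0,-50,0,0,0,0,1],[0,-50,0,0,0,0,1],[0,-50,0,0,0,0,1],[0,-30,0,0,0,0,1]]' 40
python3 -m crank '[[0,-30,0,0,0,0,1],[0,0,0,0,0,0,1],[0,0,0,0,0,0,1],[0,0,0,0,0,0,1],[0,0,0,0,0,0,1],[0,0,0,0,0,0,1],[0,0,0,0,0,0,1],[0,0,0,0,0,0,1]]' 40
python3 - <<'E'
from h import *
snap("side","s23",(220,100,420,320),3.5)
a=snap("top","t23",(130,120,400,280),2.9)
cv2.imwrite("pics/t23b.png",cv2.resize(a[170:245,310:395],None,fx=8,fy=8,interpolation=cv2.INTER_CUBIC))
print("blue",blobs(a,(100,120,40),(125,255,255)))
for g in ((.506,-.0735),(.523,.0855)):
  c=np.array([*g,.056]);u=np.array([np.cos(.105),-np.sin(.105),0]);print(proj("top",[c-u*.07,c,c+u*.07]).round(1).tolist(),proj("side",[c]).round(1))
E
```

```text
clock: 46.7
tcp_pos: [0.5228, 0.0861, 0.2993]
orientation: [-0.001, 0.053, 0.999, -0.0]
wrist_force: [0.8, 0.8, -0.2]
finger_gap: 0.0637
clock: 47.7
tcp_pos: [0.489, -0.2343, 0.3694]
orientation: [0.001, 0.054, 0.999, -0.0]
wrist_force: [0.8, -0.0, -0.2]
finger_gap: 0.0857
clock: 48.7
tcp_pos: [0.4864, -0.2618, 0.3682]
orientation: [0.0, 0.053, 0.999, 0.0]
wrist_force: [0.4, 0.1, 0.3]
finger_gap: 0.0851
blue [(101.5, ((370.5, 228.5), (9.0, 15.0), 90.0)), (93.0, ((324.5, 223.0), (8.0, 15.0), 90.0)), (174.5, ((374.5, 199.5), (15.0, 15.0), 90.0)), (167.0, ((328.5, 194.5), (15.0, 15.0), 90.0)), (96.5, ((276.20025634765625, 203.00856018066406), (38.07017517089844, 3.4842920303344727), 88.36341857910156))]
[[370.9, 233.5], [373.0, 213.2], [375.1, 193.0]] [[324.7 256. ]]
[[324.4, 228.2], [326.7, 207.9], [329.0, 187.7]] [[310.2 223.5]]
```

View pics/s23.png

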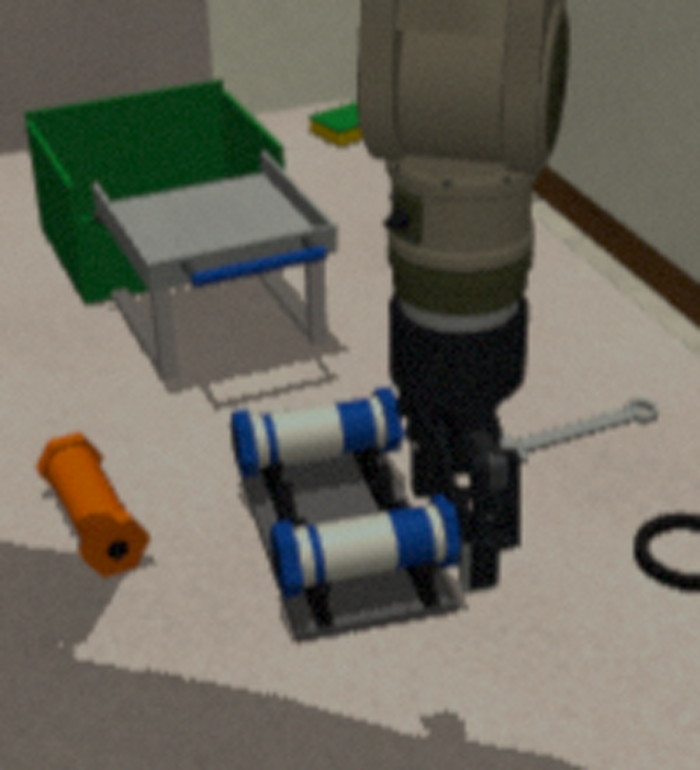

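View pics/t23.png

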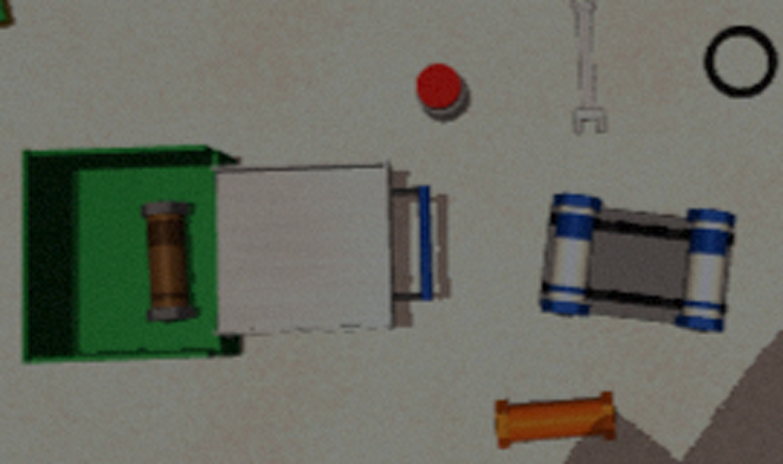

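View pics/t23b.png

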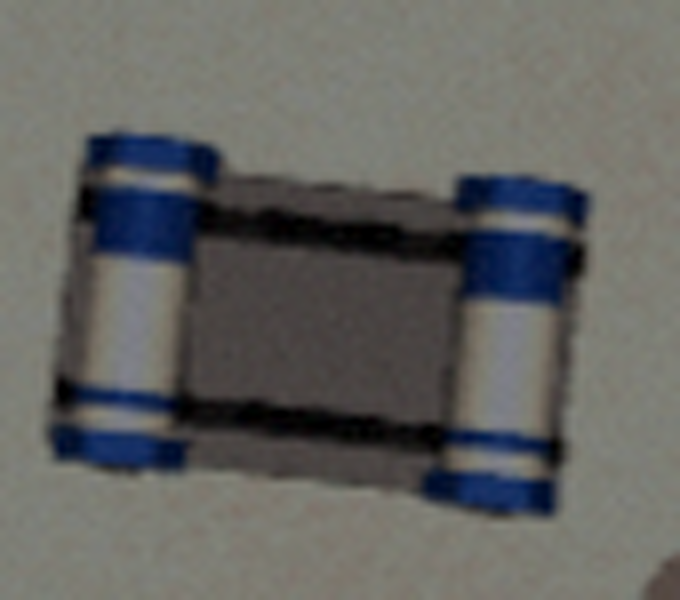

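The checks:
- **New cartridges:** both lie in their grooves, parallel, within about 2 mm of the predicted positions.
- **Spent cartridge:** on the caddy floor.
- **Tray and bystanders:** the tray is level and the wrench, jar and ring are untouched.
- **Blue masks:** no other new cartridge anywhere in either picture.

The arm is clear, so I hand in.

```bash
python3 -c "
from workcell import *
print(hand_in())"
```

```text
the job is handed in; nothing more can be done
None
```

The filter change is done and handed in at about 49 s. No verdict is reported, so this rests on my own last checks.

- **Spent cartridge:** There was one. I moved it to the drain tray and tipped the tray by its handle to about 1.0 rad. The cartridge slid into the caddy, and I lowered the tray level again.
- **New cartridges:** There were two. The first went into groove0. The second was knocked aside by several centimetres partway through, so I measured it again and put it in groove2. I lowered both until they bottomed in the Vs (about 19 N upward, same height) before letting go.
- **Last checks:** In the final pictures both new cartridges are seated and parallel, within about 2 mm of where I predicted. The spent one is on the caddy floor and the tray is down. The wrench, jar and ring look untouched, as do the orange and yellow look-alikes. The gripper is about 0.1 m above everything.
- **Disagreements:** The handle was about 2–3 mm off my estimate, giving up to 12 N sideways while lifting. One rough check also put the second cartridge about 4 mm off-centre in the grip, but a closer look showed it centred.

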